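Slide the beaker along the narrow ledge under the tap and set the valve

TASK

Push the beaker, without lifting it, from the wide deck of the stand along its narrow ledge until it rests against the blue back stop under the spout, centred on the ledge; do it gently, since the stop is held by friction only and must stay where it has been set. Then turn the blue valve handle on top of the tap to the red 45 degree mark. Do not disturb the bottle, flask and dish beside the stand.

Things in the scene. Friction and masses are not known exactly. Their poses are not given: they have to be found in the camera images.
- stand: Fixed metal stand. Origin on the worktop straight below the spout; +x is the push direction (roughly away from the robot), +y left, z up. Wide grey deck: x -200 to -70 mm, y -70 to 70. Narrow aluminium ledge: x -80 to 80, y -22 to 22, with a drop on both sides. Both tops level at z = 60 mm. Base plate 70 mm wide, 10 thick. At x = 85 mm a 22 mm post (216 mm tall) carries the tap's pipe.
- spout_tip (a point): Lower end of the spout, 160 mm above the worktop, 18 mm above the rim of a beaker on the ledge. Above it: brass valve body 34 mm wide (z 184 to 222 mm), white dial 68 mm wide (z 222 to 226), handle. The 18 mm pipe at z = 203 runs +x to the post. The tap overhangs the ledge: a hand pointing straight down hits it while pushing, one leaning back to the robot by 30 to 45 degrees does not.
- beaker: Glass beaker, its filling rigid: about 66 mm diameter (68 x 72 with the pouring lip, which points along its own y within 36 mm of the axis), 82 mm tall, foot 62 mm, 0.14 to 0.26 kg. Origin: centre of underside, z up. Starts upright on the wide deck, up to 30 mm off the ledge's centre line. Sliding it takes some 1 to 3 N; push low.
- valve (a joint): Angle of the valve handle in rad, 0 to 1.571, growing counter-clockwise seen from above. 0 = closed, bar across the pipe, along the stand's y; 1.571 = fully open, bar along the pipe (stand x). Starts at 0 to 0.25. The red dial mark is at 0.785 (45 degrees). The handle stays where it is left (friction 0.06 N m).
- valve_handle (a point): Middle of the blue valve handle, on its vertical turning axis, 249 mm above the worktop. A bar 50 mm long (along this point's y, which turns with it), 10 mm thick (its x), 22 mm high (z 238 to 260 mm), with a round 18 mm hub in the middle for looks only. Grip it across its thickness from above.
- bottle: Bystander: reagent bottle with a blue cap, 57 mm diameter, 111 mm tall, loose on the worktop beside the ledge. Origin: centre of underside.
- flask: Bystander: conical glass flask, 64 mm diameter at the foot, 105 mm tall, loose on the worktop beside the ledge. Origin: centre of underside.
- dish: Bystander: clear flat round dish, 64 mm diameter, 13 mm high, loose on the worktop beside the deck. Origin: centre of underside.
- stop: Blue back stop, rubber-faced upright plate 60 mm wide, 47 mm tall, facing the robot. Origin: in its front face, at ledge height on the centre line; axes as the stand's, so the plate lies on the +x side. It slides along the ledge, held only by about 8 N of friction; set at stand x = 20 to 48 mm. The beaker touches it when the beaker's axis is 32 to 36 mm in front of this point.
Not all that is in view belongs to the job. Leave any brown look-alike of the beaker alone.

How it is judged:
By the outcome, as a careful person would: the job done as asked, in the order asked, and still so for the second after the job is handed in, with the robot touching nothing.
It also fails if it takes over 58 s, if anything falls off the work surface, if the arm or the gripper's body presses on something with over 40 N, if the wrist force passes 120 N, or if a joint passes its speed limit or range.

ROBOT

A 6-joint arm with a two-finger parallel gripper is mounted at the origin on a cart in front of the work surface, level with it; the furniture and walls round the work are solid. World frame = base frame: x ahead of the robot, y to its left, z up, the work surface at z = 0. Lengths are in m, angles in rad, forces in N, time in s.
With the tool pointing down it reaches from about 0.3 to 0.875 m from the base axis. Payload 6.4 kg.
Tool frame: the origin (TCP) lies at the very end of the fingers, on their centre line; the grasp point (between the pads) lies 19 mm behind it (ctrl.tcp_to_grasp is the distance from the TCP to the grasp point, in m); z points along the fingers, y is the direction in which the jaws open and shut (so a half turn about z gives the same grasp; the last joint's range is limited). The gripper opens to 85 mm and grips with 20 to 120 N. Pads are 22 mm wide; open, the fingers measure 114 mm over their backs; the gripper's body (76 mm by 85 mm) begins 54 mm behind the grasp point. The pads swing forward as they close: fully open they stand 13 mm farther back than shut.
Start: joints at [-1.379, 0.181, 1.607, -0, 1.354, -0.206], TCP at [0.223, -0.53, 0.231] pointing down, gripper open.
Joint ranges: [-2.99, 2.99], [-0.89, 2.07], [0.3, 2.58], [-1.14, 4.28], [0, 2.63], [-3.12, 3.12]. Speed limits (rad/s): [2.57, 2.57, 3.01, 3.14, 3.14, 3.14].

INTERFACE

Orientations are given as a unit quaternion [w, x, y, z].
In Python, from bench import ctrl gives the robot as it stands. The module is installed in compiled form; this text tells all that it offers.
- The arm moves only by the tool drive_tool, never from a script. Its argument "deltas" is a list of rows, each an object with "slide": the shift along the tool's x, y, z as a fraction of full scale, a list of three; "delta_rot": the turn, a rotation vector about the tool's x, y, z as a fraction of full scale, a list of three; "hand": the opening, from 0 (shut) to 1 (fully open). In form: [{"slide": [tx, ty, tz], "delta_rot": [wx, wy, wz], "hand": hand}, ...]. A call has exactly 5 rows; each row shifts and turns the commanded pose from where the row before left it, along the tool's axes as they then stand; what a row does not reach is not made up. Full scale, the value 1, is 50 mm for a shift and 180 degrees for a turn. A row lasts 1/8 s, in which the tool goes at most 62.5 mm and 10.7 degrees, less where a joint would pass 70% of its speed; a pose out of reach is approached as far as the arm can. A call with a number of a shift or a turn outside -1 to 1 is refused whole. A call with a gripper value outside its range is refused whole. The fingers move at their own pace and stop on an object; the grip force is fixed at half the most. Time passes only in rows, so rows that do not move let the fingers close, or fill a call up. It gives the time, the measured TCP pose, the force and the opening at its end, in the units of the state.
- ctrl.get_obs(): the state, without advancing time (a new reading comes with each control period).
- ctrl.camera(name): name is "scene" or "top" or "wrist"; returns a dict with "frame" (420x560x3 uint8, red, green, blue), "mtx" (3x3 intrinsics, pixels), "R" (3x3) and "t" (3): a world point X has camera coordinates R X + t. Camera axes: x right, y down, z forward; pixel columns grow to the right and rows downward; lengths in m; the calibration is good to about 2 mm. The wrist camera is an equidistant fisheye: a pixel r from the principal point sees the ray r / f radians off the axis. A picture is of the moment at which its call begins. There is no depth.
- ctrl.hand_in(): hands the job in, once; it reports no verdict.
The state is a dict: "time_s": time; "q": joint angles; "dq": joint speeds; "joint_efforts": joint torques, N m; "eef_pos": TCP position; "eef_rot": TCP orientation; "wrist_force": force on the tool from outside, world axes, zero at the start; "torque": the same for the moment, N m; "opening": opening from 0.0 (shut) to 1.0 (fully open).
Only numpy, scipy, OpenCV 4.12 (cv2) and the standard library are available. Lean on these libraries where they do the work, as an engineer would, in place of code of your own. Each camera call takes 0.05 s, during which the arm holds its last target.

## Working session

There is one attempt and no reset: what is moved stays moved. The work goes in short steps, Python scripts to look and compute and a tool call to move; the robot and the scene stay as the last step left them, time stands still between calls to the robot, and variables do not carry over. Pictures are saved under pics/ and viewed, and the job is handed in when it is done.

Besides the shell and the picture viewer there is one more tool, called after ">>>" by a JSON object that holds its "name" and its "arguments", one argument or row to a line. drive_tool: Moves the arm, as the interface text tells. Its arguments: {"type":"object","properties":{"deltas":{"type":"array","items":{"type":"object","properties":{"slide":{"type":"array","items":{"type":"number"}},"delta_rot":{"type":"array","items":{"type":"number"}},"hand":{"type":"number"}}}}},"required":["deltas"]}

```bash
mkdir -p pics; ls; python3 - <<'E'
from bench import ctrl
import cv2, numpy as np
print(ctrl.get_obs())
for n in ["scene","top","wrist"]:
    c=ctrl.camera(n); cv2.imwrite(f"pics/{n}0.png",c["frame"][:,:,::-1])
    print(n,c["mtx"].tolist(),np.round(c["R"],4).tolist(),np.round(c["t"],4).tolist(), (-c["R"].T@c["t"]).round(3))
E
```

```text
pics
{'time_s': 0.0, 'q': array([-1.37930349e+00,  1.81560703e-01,  1.60800683e+00,  2.80695061e-06,
        1.35380894e+00, -2.06301612e-01]), 'dq': array([ 0.00151097, -0.00012032, -0.00135085, -0.00082008,  0.00010664,
       -0.00024817]), 'joint_efforts': array([-8.37608059e-05, -4.44877267e+01, -3.51339054e+01, -3.59771011e-04,
        8.98838363e-03,  1.20761786e-05]), 'eef_pos': array([ 0.22265488, -0.529538  ,  0.23037367]), 'eef_rot': array([-8.91874254e-04,  9.80284739e-01,  1.97588042e-01,  7.97423368e-06]), 'wrist_force': array([-0.04414581, -0.2601858 , -1.01481721]), 'torque': array([-0.02441   , -0.01050197, -0.02682475]), 'opening': 1.0023044920771635}
scene [[408.96155067573585, 0.0, 273.5702144356404], [0.0, 408.96155067573585, 205.87707495342707], [0.0, 0.0, 1.0]] [[-0.8022, -0.597, 0.0021], [-0.3957, 0.5291, -0.7506], [0.447, -0.603, -0.6607]] [0.488, 0.2841, 0.7649] [0.162 0.602 0.718]
top [[413.65535949637876, 0.0, 276.093339997407], [0.0, 413.65535949637876, 213.300453562398], [0.0, 0.0, 1.0]] [[0.01, -0.9995, 0.0303], [-0.9977, -0.012, -0.0661], [0.0664, -0.0296, -0.9974]] [0.0781, 0.5351, 0.9737] [0.468 0.113 1.004]
wrist [[325.19226210127806, 0.0, 274.6579660295757], [0.0, 325.19226210127806, 210.40186569673992], [0.0, 0.0, 1.0]] [[0.3879, -0.9217, -0.0018], [-0.8859, -0.3733, 0.2754], [-0.2545, -0.1052, -0.9613]] [-0.575, -0.0348, 0.38] [ 0.289 -0.503  0.374]
```

View pics/scene0.png

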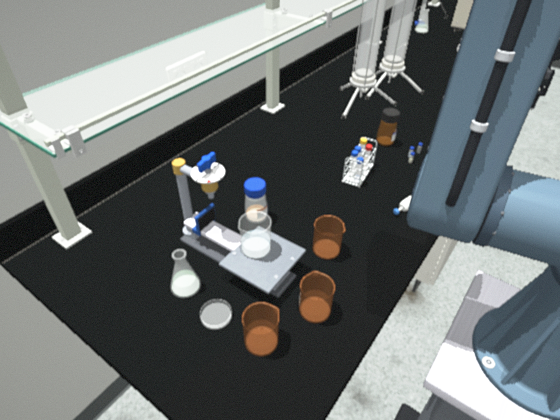

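View pics/top0.png

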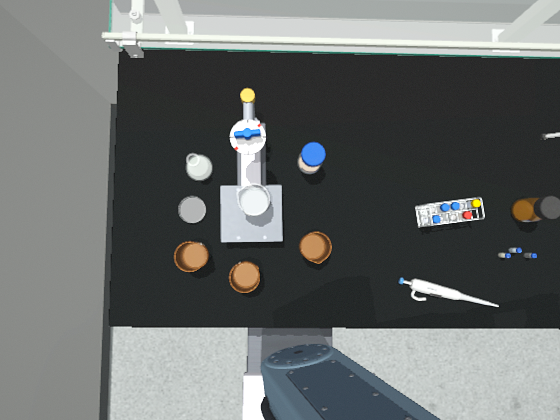

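View pics/wrist0.png

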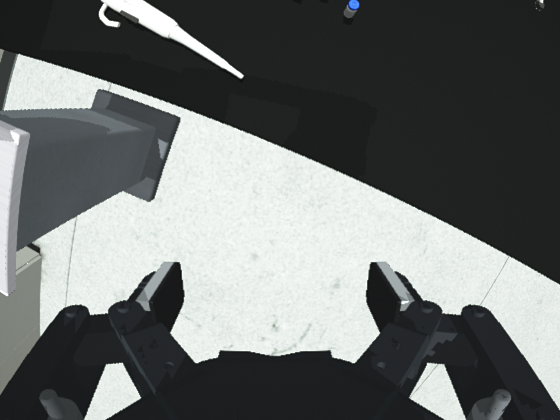

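The top view shows the deck around (252,213), beaker (254,200), tap/handle (247,134), post cap (248,95), bottle (313,155), flask (199,165) and dish (192,209). Brown look-alikes are at (192,256), (245,277) and (315,247). Next I measure the stand.

```bash
cat > h.py <<'E'
import cv2, numpy as np
from bench import ctrl
def ray(c,uv):
    K,R,t=c["mtx"],c["R"],c["t"]
    d=np.linalg.solve(K,np.array([uv[0],uv[1],1.0])); return -R.T@t, R.T@d
def onplane(c,uv,z):
    o,d=ray(c,uv); return o+d*(z-o[2])/d[2]
def proj(c,X):
    p=c["mtx"]@(c["R"]@np.asarray(X,float)+c["t"]); return p[:2]/p[2]
def tri(c1,u1,c2,u2):
    o1,d1=ray(c1,u1);o2,d2=ray(c2,u2)
    s=np.linalg.lstsq(np.c_[d1,-d2],o2-o1,rcond=None)[0]
    a,b=o1+s[0]*d1,o2+s[1]*d2
    return (a+b)/2,np.linalg.norm(a-b)
def crop(c,fn,x0,y0,x1,y1,s):
    im=c["frame"][y0:y1,x0:x1,::-1]; cv2.imwrite(fn,cv2.resize(im,None,fx=s,fy=s,interpolation=cv2.INTER_CUBIC))
E
python3 - <<'E'
from h import *
t=ctrl.camera("top"); s=ctrl.camera("scene")
np.savez("c0.npz",**{"t_"+k:v for k,v in t.items()},**{"s_"+k:v for k,v in s.items()})
crop(t,"pics/t1.png",170,80,340,290,2.8)
crop(s,"pics/s1.png",150,140,320,340,3)
hsv=cv2.cvtColor(t["frame"],cv2.COLOR_RGB2HSV)
for p in [(230,235),(275,235),(250,170),(248,95),(247,133),(237,142),(313,153),(254,200)]: print(p,hsv[p[1],p[0]])
E
```

```text
(230, 235) [103  16 217]
(275, 235) [104  18 213]
(250, 170) [116   8 218]
(248, 95) [ 26 133 255]
(247, 133) [104 167 255]
(237, 142) [ 90   1 213]
(313, 153) [107 183 245]
(254, 200) [ 99   7 248]
```

View pics/t1.png

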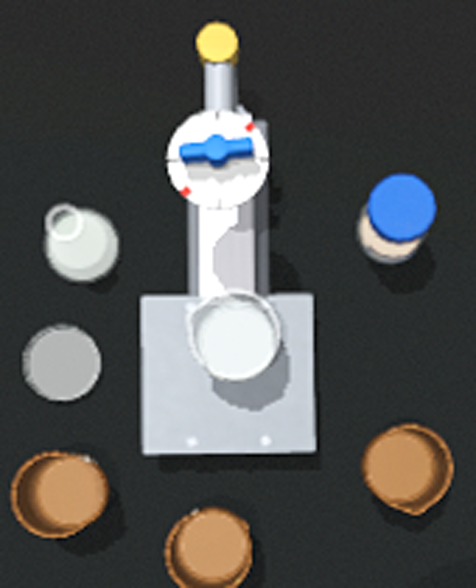

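View pics/s1.png

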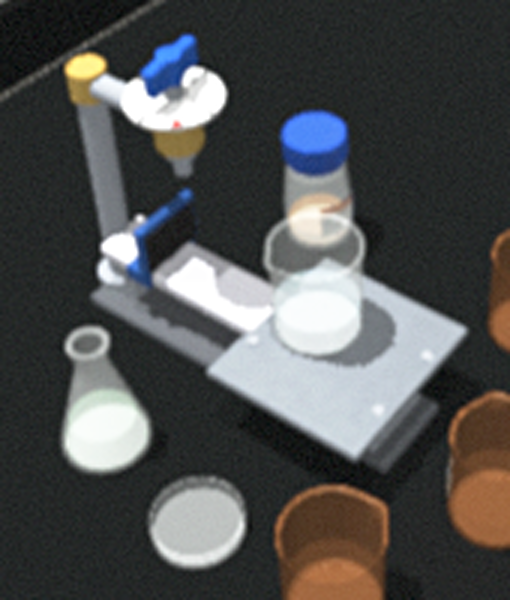

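```bash
python3 - <<'E'
from h import *
d=np.load("c0.npz"); t={k[2:]:d[k] for k in d if k[:2]=="t_"}; s={k[2:]:d[k] for k in d if k[:2]=="s_"}
f=t["frame"].astype(int); g=f.sum(2)/3
# deck: side edges via subpixel on rows, front edge on cols
def edge(vals,xs):  # half-level crossing from dark to bright
    th=110
    for i in range(len(vals)-1):
        if (vals[i]<th)!=(vals[i+1]<th): return xs[i]+(th-vals[i])/(vals[i+1]-vals[i])
L=np.array([(edge(g[r,205:240],np.arange(205,240)),r) for r in range(192,238,3)])
Rr=np.array([(edge(g[r,300:268:-1],np.arange(300,268,-1)),r) for r in range(192,238,3)])
F=np.array([(c,edge(g[255:230:-1,c],np.arange(255,230,-1))) for c in range(225,280,4)])
P=lambda A,z:np.array([onplane(t,a,z)[:2] for a in A])
L,Rr,F=[P(A,0.06) for A in(L,Rr,F)]
for n,A in(("L",L),("R",Rr),("F",F)):
    m=A.mean(0);u=np.linalg.svd(A-m)[2][0];print(n,m.round(4),np.degrees(np.arctan2(u[1],u[0])).round(2))
hsv=cv2.cvtColor(t["frame"],cv2.COLOR_RGB2HSV)
def comp(c,m,lo=20):
    n,l,st,ce=cv2.connectedComponentsWithStats(m.astype(np.uint8))
    return [(st[i].tolist(),ce[i].round(2)) for i in range(1,n) if st[i,4]>lo]
hsvs=cv2.cvtColor(s["frame"],cv2.COLOR_RGB2HSV)
for nm,c,h in(("top",t,hsv),("scene",s,hsvs)):
    H,S,V=[h[...,i].astype(int) for i in range(3)]
    print(nm,"blue",comp(c,(abs(H-108)<14)&(S>120)&(V>70)))
    print(nm,"yellow",comp(c,(abs(H-24)<8)&(S>100)&(V>150)))
    print(nm,"red",comp(c,((H<8)|(H>172))&(S>150)&(V>120),2))
    np.save(nm+"blue.npy",(abs(H-108)<14)&(S>120)&(V>70))
m=np.load("topblue.npy"); m[:, 265:]=0; m[150:]=0
p=np.argwhere(m)[:,::-1]; w=np.array([onplane(t,q,0.26)[:2] for q in p])
c=w.mean(0);u=np.linalg.svd(w-c)[2][0];print("handle",c,np.degrees(np.arctan2(u[1],u[0])), w.ptp(0) if hasattr(w,'ptp') else np.ptp(w,0))
E
```

```text
L [0.527  0.2176] -174.52
R [0.5288 0.07  ] -177.89
F [0.4639 0.1417] -89.25
top blue [([234, 128, 26, 12, 195], array([246.67, 133.22])), ([301, 142, 25, 24, 482], array([313.05, 153.61])), ([440, 203, 10, 8, 58], array([444.41, 206.91])), ([451, 202, 8, 8, 55], array([454.56, 205.55])), ([432, 215, 8, 8, 49], array([435.71, 218.84])), ([516, 247, 6, 6, 29], array([518.55, 249.69])), ([505, 253, 6, 6, 27], array([507.59, 255.11])), ([531, 253, 6, 6, 28], array([533.61, 255.18])), ([398, 277, 6, 8, 28], array([400.79, 280.46]))]
top yellow [([240, 88, 15, 14, 168], array([247.01,  94.68])), ([471, 199, 10, 8, 62], array([475.95, 202.68]))]
top red [([258, 124, 2, 2, 3], array([258.67, 124.67])), ([234, 147, 4, 3, 7], array([235.57, 148.14])), ([462, 211, 10, 8, 56], array([466.91, 214.7 ]))]
scene blue [([351, 145, 10, 11, 71], array([355.42, 150.3 ])), ([196, 151, 20, 21, 245], array([206.09, 160.59])), ([243, 176, 23, 22, 413], array([254.36, 186.53])), ([193, 202, 22, 33, 161], array([201.54, 217.11])), ([393, 208, 7, 7, 34], array([395.71, 211.12]))]
scene yellow [([360, 138, 7, 6, 34], array([362.76, 140.68])), ([172, 158, 13, 16, 121], array([177.43, 163.49]))]
scene red [([366, 144, 7, 6, 32], array([368.53, 146.31]))]
handle [0.66364902 0.14638765] -83.49034580356194 [0.02038924 0.04557253]
```

```bash
python3 - <<'E'
from h import *
d=np.load("c0.npz"); t={k[2:]:d[k] for k in d if k[:2]=="t_"}; s={k[2:]:d[k] for k in d if k[:2]=="s_"}
g=t["frame"].astype(int).sum(2)/3
def edge(vals,xs,th=110):
    for i in range(len(vals)-1):
        if (vals[i]<th)!=(vals[i+1]<th): return xs[i]+(th-vals[i])/(vals[i+1]-vals[i])
rows=range(188,240,2)
L=np.array([(edge(g[r,212:240],np.arange(212,240)),r) for r in rows])
Rr=np.array([(edge(g[r,296:268:-1],np.arange(296,268,-1)),r) for r in rows])
F=np.array([(c,edge(g[252:232:-1,c],np.arange(252,232,-1))) for c in range(224,281,2)])
B=np.array([(c,edge(g[172:192,c],np.arange(172,192))) for c in list(range(224,234,2))+list(range(270,281,2))])
for n,A in(("L",L),("R",Rr),("F",F),("B",B)):
    A=np.array([onplane(t,a,.06)[:2] for a in A])
    l=cv2.fitLine(A.astype(np.float32),cv2.DIST_HUBER,0,1e-4,1e-4).ravel();print(n,l.round(4),np.degrees(np.arctan2(l[1],l[0])).round(2))
# dial: white disc 
m=(g>180).astype(np.uint8); m|=np.load("topblue.npy").astype(np.uint8); 
# dial contour edge points left/top/right only, radial
c0=np.array([247.,135.]); pts=[]
for a in np.radians(np.arange(0,360,5)):
    rs=np.arange(13,24,.25); xs=c0[0]+rs*np.cos(a); ys=c0[1]+rs*np.sin(a)
    v=cv2.remap(g.astype(np.float32),xs.astype(np.float32)[None],ys.astype(np.float32)[None],cv2.INTER_LINEAR)[0]
    i=np.argmin(np.diff(v)); 
    pts.append((xs[i],ys[i]))
w=np.array([onplane(t,p,.226)[:2] for p in pts])
c=w.mean(0)
from scipy.optimize import least_squares
r=least_squares(lambda p:np.hypot(*(w-p[:2]).T)-p[2],[*c,.034],loss='soft_l1',f_scale=.001);print("dial",r.x)
print("post cap",onplane(t,(247.01,94.68),.218)[:2], [onplane(t,p,.226)[:2] for p in[(258.67,124.67),(235.57,148.14)]])
print("tri post",tri(t,(247.01,94.68),s,(178.5,158)), "handle",tri(t,(246.67,133.22),s,(206.09,160.59)))
E
```

```text
L [0.9995 0.0303 0.5296 0.2136] 1.74
R [0.9999 0.0166 0.5387 0.0706] 0.95
F [ 6.000e-04 -1.000e+00  4.642e-01  1.272e-01] -89.97
B [ 0.0252 -0.9997  0.5967  0.1435] -88.56
dial [0.66682229 0.14632403 0.03435347]
post cap [0.75050297 0.14872197] [array([0.68956359, 0.12526558]), array([0.64340879, 0.16853873])]
tri post (array([0.74861631, 0.14841595, 0.22295628]), np.float64(0.0002607464047955352)) handle (array([0.66620744, 0.14679956, 0.25003294]), np.float64(0.00013418115172079113))
```

```bash
python3 - <<'E'
from h import *
d=np.load("c0.npz"); t={k[2:]:d[k] for k in d if k[:2]=="t_"}; s={k[2:]:d[k] for k in d if k[:2]=="s_"}
O=np.array([.6662,.1462]); y=np.radians(1.5); ex=np.array([np.cos(y),np.sin(y)]);ey=np.array([-ex[1],ex[0]])
def st(n,X): v=X[:2]-O; print(n,X.round(4),"stand mm",(v@ex*1e3).round(1),(v@ey*1e3).round(1))
z1=lambda u,v:((u+.5)/2.8-.5+170,(v+.5)/2.8-.5+80)
z2=lambda u,v:((u+.5)/3-.5+150,(v+.5)/3-.5+140)
st("beaker rim top",onplane(t,z1(234.5,335.5),.142))
X,e=tri(t,z1(234.5,335.5),s,z2(314,245)); st("beaker tri",X);print(e)
# fit of fill surface etc later
st("beaker foot scene (bottom-most)",onplane(s,z2(318,355),.06))
st("bottle cap",onplane(t,(313.05,153.61),.111))
st("flask mouth",onplane(t,z1(64,222),.105)); st("flask foot",onplane(t,z1(83,246),.01))
st("dish",onplane(t,z1(62,362),.007))
for p in[(60,494),(209,550),(407,470)]: st("brown rim?",onplane(t,z1(*p),.06))
st("stop top right",onplane(s,z2(192,195),.107)); st("stop bot left blue",onplane(s,z2(140,282),.06));st("stop left top",onplane(s,z2(137,240),.107))
for a in(20,30,40,48):
    for yy in (-30,30):
        for z in(.06,.107):
            q=proj(s,[*(O+ex*a/1e3+ey*yy/1e3),z]); print(a,yy,z,((q-[150,140]+.5)*3-.5).round(0))
E
```

```text
beaker rim top [0.5542 0.1355 0.142 ] stand mm -112.3 -7.8
beaker tri [0.5553 0.1361 0.1392] stand mm -111.1 -7.2
0.002055605280966778
beaker foot scene (bottom-most) [0.5372 0.1595 0.06  ] stand mm -128.6 16.6
bottle cap [0.66   0.0071 0.111 ] stand mm -9.8 -138.9
flask mouth [0.6451 0.2705 0.105 ] stand mm -17.9 124.8
flask foot [0.6431 0.2703 0.01  ] stand mm -19.8 124.7
dish [0.5428 0.2865 0.007 ] stand mm -119.6 143.5
brown rim? [0.4321 0.2764 0.06  ] stand mm -230.6 136.3
brown rim? [0.3882 0.1558 0.06  ] stand mm -277.7 16.8
brown rim? [ 0.4541 -0.0044  0.06  ] stand mm -216.0 -145.0
stop top right [0.6863 0.123  0.107 ] stand mm 19.5 -23.7
stop bot left blue [0.6898 0.1828 0.06  ] stand mm 24.6 36.0
stop left top [0.6842 0.1834 0.107 ] stand mm 19.0 36.7
20 -30 0.06 [203. 236.]
20 -30 0.107 [197. 190.]
20 30 0.06 [150. 280.]
20 30 0.107 [142. 234.]
30 -30 0.06 [193. 231.]
30 -30 0.107 [187. 185.]
30 30 0.06 [140. 274.]
30 30 0.107 [132. 229.]
40 -30 0.06 [183. 226.]
40 -30 0.107 [177. 180.]
40 30 0.06 [130. 269.]
40 30 0.107 [122. 224.]
48 -30 0.06 [176. 222.]
48 -30 0.107 [169. 176.]
48 30 0.06 [123. 265.]
48 30 0.107 [114. 219.]
```

```bash
cat >> h.py <<'E'
from scipy.spatial.transform import Rotation as Rn
O=np.array([.6662,.1462]); YAW=np.radians(1.5); ex=np.array([np.cos(YAW),np.sin(YAW)]);ey=np.array([-ex[1],ex[0]])
def W(x,y,z): return np.array([*(O+ex*x/1e3+ey*y/1e3),z/1e3])
def S(p): v=np.asarray(p)[:2]-O; return np.array([v@ex*1e3,v@ey*1e3,p[2]*1e3]).round(1)
def RT(lean,yaw=0):
    a=YAW+np.radians(yaw); l=np.radians(lean); e=np.array([np.cos(a),np.sin(a),0]); k=np.array([0,0,1.])
    z=np.sin(l)*e-np.cos(l)*k; x=np.cos(l)*e+np.sin(l)*k; return np.c_[x,np.cross(z,x),z]
def cur():
    o=ctrl.get_obs(); q=o["eef_rot"]; return o,o["eef_pos"],Rn.from_quat([*q[1:],q[0]]).as_matrix()
def goto(x,y,z,lean,yaw=0,rot=True):
    o,p,R=cur(); Rt=RT(lean,yaw); d=R.T@(W(x,y,z)-p)*1e3; dr=np.degrees(Rn.from_matrix(R.T@Rt).as_rotvec())
    print("t",round(o["time_s"],2),"stand",S(p),"F",o["wrist_force"].round(2),"open",round(o["opening"],3))
    print("slide now-axes mm",d.round(1),"frac",(d/50).round(3),"| rot deg",dr.round(2),"frac",(dr/180).round(4), "| slide after rot frac",(Rt.T@(W(x,y,z)-p)*20).round(3))
E
python3 - <<'E'
from h import *
d=np.load("c0.npz"); s={k[2:]:d[k] for k in d if k[:2]=="s_"}
crop(s,"pics/s2.png",170,145,240,235,6.5)
goto(-170,-7.5,250,0)
E
```

```text
t 0.25 stand [-461.  -664.2  230.9] F [0.28 0.54 0.1 ] open 0.998
slide now-axes mm [ 509.6 -506.2  -18.6] frac [ 10.193 -10.125  -0.373] | rot deg [-0.05  0.   21.29] frac [-0.0003  0.      0.1183] | slide after rot frac [  5.821 -13.134  -0.383]
```

View pics/s2.png

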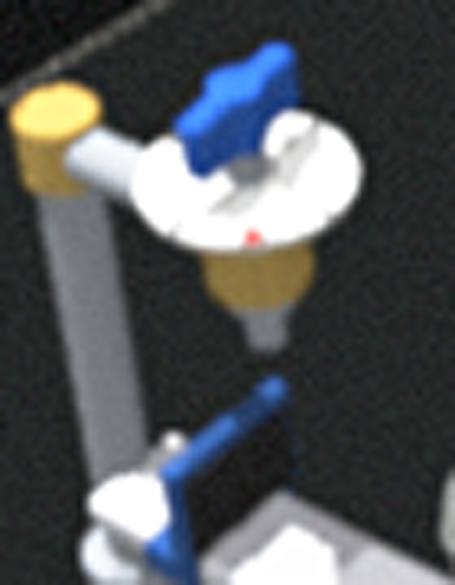

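>>> {"name": "drive_tool", "arguments": {
  "deltas": [
    {"slide":[0,0,-0.3],"delta_rot":[0,0,0.059],"hand":0.54},
    {"slide":[0,0,-0.3],"delta_rot":[0,0,0.059],"hand":0.54},
    {"slide":[0.41,-0.9,0],"delta_rot":[0,0,0],"hand":0.54},
    {"slide":[0.41,-0.94,0],"delta_rot":[0,0,0],"hand":0.54},
    {"slide":[0.41,-0.94,0],"delta_rot":[0,0,0],"hand":0.54}
  ]
}}

```text
time_s: 0.88
eef_pos: [0.2808, -0.388, 0.2611]
eef_rot: [-0.0, 1.0, 0.013, 0.0]
wrist_force: [0.8, 1.1, 1.9]
opening: 0.539
```

>>> {"name": "drive_tool", "arguments": {
  "deltas": [
    {"slide":[0.41,-0.94,0],"delta_rot":[0,0,0],"hand":0.54},
    {"slide":[0.41,-0.94,0],"delta_rot":[0,0,0],"hand":0.54},
    {"slide":[0.41,-0.94,0],"delta_rot":[0,0,0],"hand":0.54},
    {"slide":[0.41,-0.94,0],"delta_rot":[0,0,0],"hand":0.54},
    {"slide":[0.41,-0.94,0],"delta_rot":[0,0,0],"hand":0.54}
  ]
}}

```text
time_s: 1.5
eef_pos: [0.3769, -0.1503, 0.2615]
eef_rot: [0.0, 1.0, 0.013, 0.0]
wrist_force: [0.6, -0.3, 0.3]
opening: 0.539
```

>>> {"name": "drive_tool", "arguments": {
  "deltas": [
    {"slide":[0.41,-0.94,0],"delta_rot":[0,0,0],"hand":0.54},
    {"slide":[0.41,-0.94,0],"delta_rot":[0,0,0],"hand":0.54},
    {"slide":[0.41,-0.94,0],"delta_rot":[0,0,0],"hand":0.54},
    {"slide":[0.41,-0.94,0],"delta_rot":[0,0,0],"hand":0.54},
    {"slide":[0.41,-0.94,0],"delta_rot":[0,0,0],"hand":0.54}
  ]
}}

```text
time_s: 2.12
eef_pos: [0.4731, 0.0876, 0.2614]
eef_rot: [0.0, 1.0, 0.014, 0.0]
wrist_force: [0.6, 0.0, 0.8]
opening: 0.543
```

>>> {"name": "drive_tool", "arguments": {
  "deltas": [
    {"slide":[0,0,0],"delta_rot":[0,0.055,0],"hand":0.54},
    {"slide":[0,0,0],"delta_rot":[0,0.055,0],"hand":0.54},
    {"slide":[0,0,0],"delta_rot":[0,0.055,0],"hand":0.54},
    {"slide":[0,0,0],"delta_rot":[0,0.055,0],"hand":0.54},
    {"slide":[0,0,0],"delta_rot":[0,0,0],"hand":0.54}
  ]
}}

```text
time_s: 2.75
eef_pos: [0.4694, 0.0863, 0.2577]
eef_rot: [-0.005, 0.942, 0.013, 0.336]
wrist_force: [-0.0, -0.3, -0.2]
opening: 0.537
```

```bash
python3 - <<'E'
from h import *
goto(-175,-7.5,72,40)
c=ctrl.camera("wrist"); cv2.imwrite("pics/w1.png",c["frame"][:,:,::-1])
c=ctrl.camera("top"); crop(c,"pics/t2.png",150,60,350,320,2.3)
E
```

```text
t 2.75 stand [-198.3  -54.7  257.7] F [-0.05 -0.32 -0.15] open 0.537
slide now-axes mm [-99.6 -47.  158.6] frac [-1.992 -0.941  3.171] | rot deg [-0.07  0.7   0.  ] frac [-0.0004  0.0039  0.    ] | slide after rot frac [-2.03  -0.944  3.146]
```

View pics/w1.png

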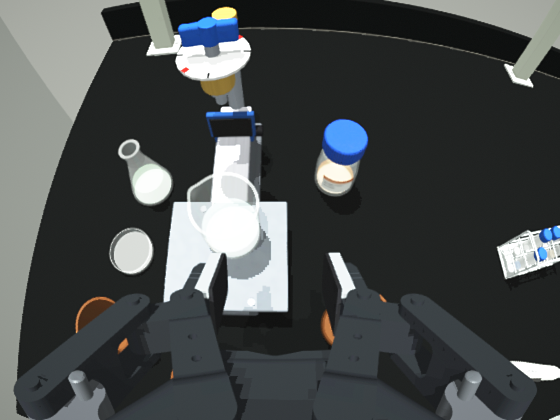

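View pics/t2.png

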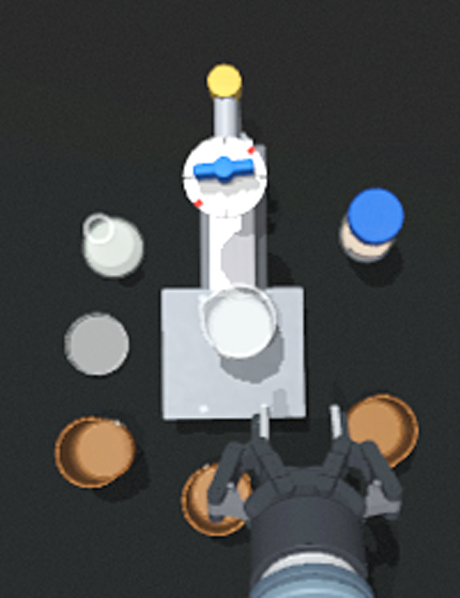

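Wrist view: the beaker is at (227,215) with its lip up-left, and the stop is upright at (232,124). The way down in front of the deck is clear. I align sideways and descend behind the beaker.

>>> {"name": "drive_tool", "arguments": {
  "deltas": [
    {"slide":[0,-0.94,0],"delta_rot":[0,0.004,0],"hand":0.54},
    {"slide":[-0.5,0,0.76],"delta_rot":[0,0,0],"hand":0.54},
    {"slide":[-0.5,0,0.76],"delta_rot":[0,0,0],"hand":0.54},
    {"slide":[-0.5,0,0.76],"delta_rot":[0,0,0],"hand":0.54},
    {"slide":[0,0,0],"delta_rot":[0,0,0],"hand":0.54}
  ]
}}

```text
time_s: 3.48
eef_pos: [0.4871, 0.1333, 0.1216]
eef_rot: [-0.004, 0.941, 0.013, 0.339]
wrist_force: [0.1, 0.6, 1.2]
opening: 0.539
```

```bash
python3 - <<'E'
from h import *
goto(-165,-7.5,72,40)
c=ctrl.camera("scene"); crop(c,"pics/s3.png",150,140,400,360,2.6)
c=ctrl.camera("top"); crop(c,"pics/t3.png",190,80,320,260,3.2)
E
```

```text
t 3.48 stand [-179.4   -8.2  121.6] F [0.15 0.62 1.17] open 0.539
slide now-axes mm [-20.6  -0.7  47.4] frac [-0.411 -0.015  0.947] | rot deg [-0.02  0.33  0.05] frac [-0.0001  0.0018  0.0003] | slide after rot frac [-0.417 -0.015  0.945]
```

View pics/s3.png

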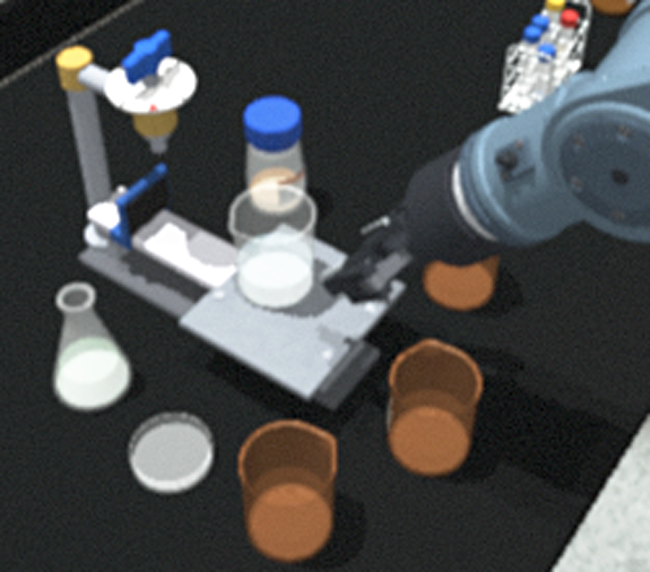

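View pics/t3.png

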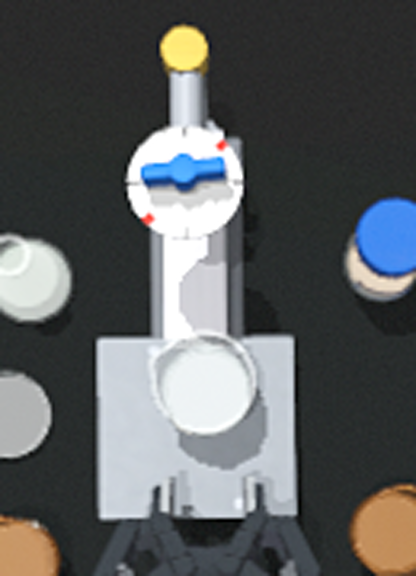

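The fingers are above the deck's near edge, with clear space to the beaker and the brown ones. Lowering.

>>> {"name": "drive_tool", "arguments": {
  "deltas": [
    {"slide":[-0.25,0,0.3],"delta_rot":[0,0,0],"hand":0.54},
    {"slide":[-0.21,-0.01,0.25],"delta_rot":[0,0,0],"hand":0.54},
    {"slide":[-0.13,0,0.15],"delta_rot":[0,0,0],"hand":0.54},
    {"slide":[0,0,0],"delta_rot":[0,0,0],"hand":0.54},
    {"slide":[0,0,0],"delta_rot":[0,0,0],"hand":0.54}
  ]
}}

```text
time_s: 4.2
eef_pos: [0.4892, 0.1339, 0.0816]
eef_rot: [-0.005, 0.938, 0.013, 0.346]
wrist_force: [0.2, 0.0, -0.1]
opening: 0.54
```

```bash
python3 - <<'E'
from h import *
goto(-150,-7.5,72,40)
c=ctrl.camera("wrist"); cv2.imwrite("pics/w4.png",c["frame"][:,:,::-1])
E
```

```text
t 4.2 stand [-177.2   -7.7   81.6] F [ 0.15  0.03 -0.1 ] open 0.54
slide now-axes mm [14.5 -0.2 25. ] frac [ 0.29  -0.004  0.5  ] | rot deg [-0.03 -0.46  0.04] frac [-0.0002 -0.0026  0.0002] | slide after rot frac [ 0.294 -0.004  0.497]
```

View pics/w4.png

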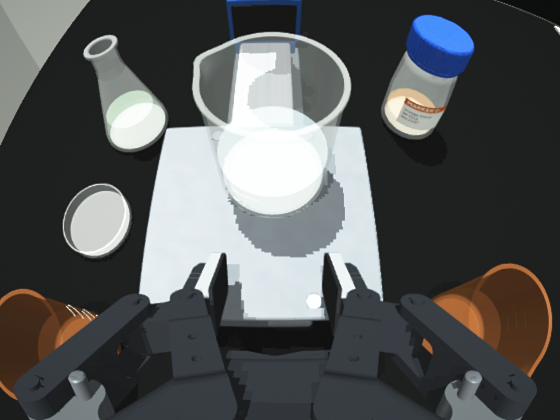

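>>> {"name": "drive_tool", "arguments": {
  "deltas": [
    {"slide":[0.1,0,0.2],"delta_rot":[0,-0.002,0],"hand":0.54},
    {"slide":[0.1,0,0.2],"delta_rot":[0,0,0],"hand":0.54},
    {"slide":[0.1,0,0.1],"delta_rot":[0,0,0],"hand":0.54},
    {"slide":[0,0,0],"delta_rot":[0,0,0],"hand":0.54},
    {"slide":[0,0,0],"delta_rot":[0,0,0],"hand":0.54}
  ]
}}

```text
time_s: 4.88
eef_pos: [0.5153, 0.1345, 0.0704]
eef_rot: [-0.005, 0.94, 0.013, 0.341]
wrist_force: [0.6, 0.5, 0.4]
opening: 0.542
```

```bash
python3 - <<'E'
from h import *
goto(-140,-7.5,71,40)
c=ctrl.camera("wrist"); cv2.imwrite("pics/w5.png",c["frame"][:,:,::-1])
c=ctrl.camera("scene"); crop(c,"pics/s5.png",190,180,320,300,5)
E
```

```text
t 4.88 stand [-151.1   -7.7   70.4] F [0.6  0.51 0.37] open 0.542
slide now-axes mm [ 8.9 -0.2  6.7] frac [ 0.178 -0.004  0.133] | rot deg [-0.03  0.07  0.04] frac [-0.0002  0.0004  0.0002] | slide after rot frac [ 0.178 -0.004  0.133]
```

View pics/w5.png

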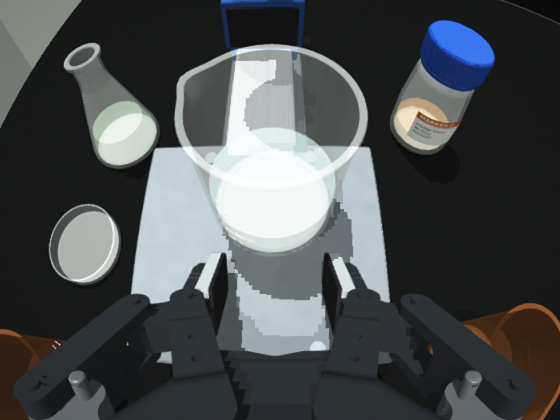

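View pics/s5.png

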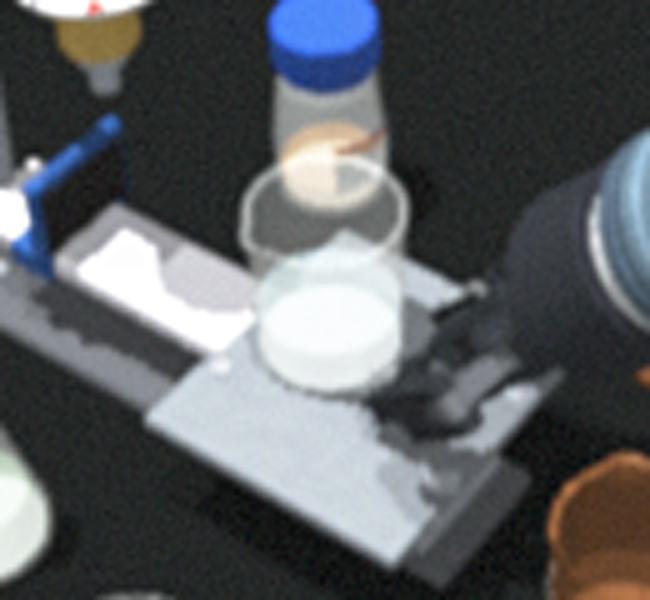

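The fingers straddle the beaker symmetrically (beaker centre u≈272, finger gap 218–328). Starting the push.

>>> {"name": "drive_tool", "arguments": {
  "deltas": [
    {"slide":[0.1,0,0.08],"delta_rot":[0,0,0],"hand":0.54},
    {"slide":[0.1,0,0.083],"delta_rot":[0,0,0],"hand":0.54},
    {"slide":[0.1,0,0.083],"delta_rot":[0,0,0],"hand":0.54},
    {"slide":[0.1,0,0.083],"delta_rot":[0,0,0],"hand":0.54},
    {"slide":[0,0,0],"delta_rot":[0,0,0],"hand":0.54}
  ]
}}

```text
time_s: 5.6
eef_pos: [0.5423, 0.1352, 0.071]
eef_rot: [-0.005, 0.94, 0.013, 0.342]
wrist_force: [-0.1, 0.0, -0.5]
opening: 0.539
```

```bash
python3 - <<'E'
from h import *
goto(-100,-2.5,71,40)
c=ctrl.camera("wrist"); cv2.imwrite("pics/w6.png",c["frame"][:,:,::-1])
c=ctrl.camera("scene"); crop(c,"pics/s6.png",190,180,320,300,5)
c=ctrl.camera("top"); crop(c,"pics/t6.png",190,80,320,260,3.2)
E
```

```text
t 5.6 stand [-124.2   -7.7   71. ] F [-0.06  0.04 -0.46] open 0.539
slide now-axes mm [18.5 -5.2 15.5] frac [ 0.37  -0.104  0.311] | rot deg [-0.03  0.01  0.03] frac [-0.0002  0.0001  0.0002] | slide after rot frac [ 0.37  -0.104  0.311]
```

View pics/w6.png

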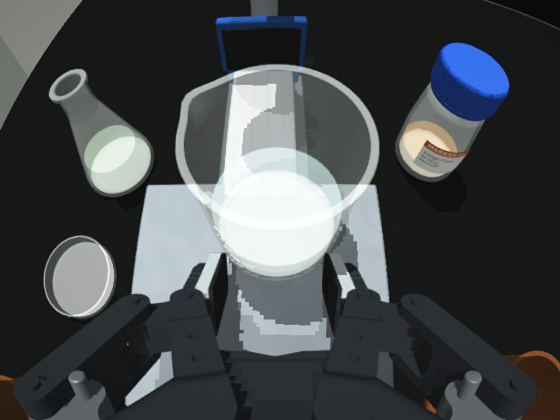

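View pics/t6.png

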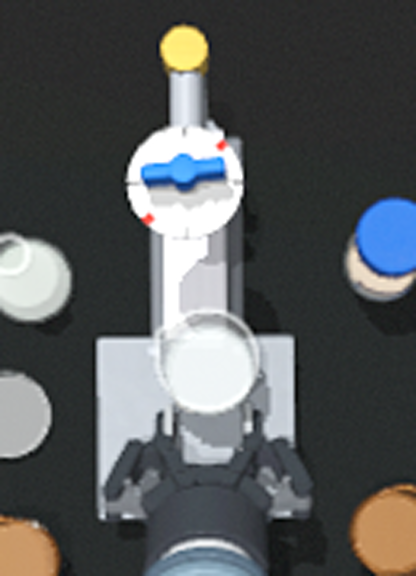

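>>> {"name": "drive_tool", "arguments": {
  "deltas": [
    {"slide":[0.1,-0.02,0.084],"delta_rot":[0,0,0],"hand":0.54},
    {"slide":[0.1,-0.04,0.084],"delta_rot":[0,0,0],"hand":0.54},
    {"slide":[0.1,-0.04,0.084],"delta_rot":[0,0,0],"hand":0.54},
    {"slide":[0.1,-0.04,0.084],"delta_rot":[0,0,0],"hand":0.54},
    {"slide":[0,0,0],"delta_rot":[0,0,0],"hand":0.54}
  ]
}}

```text
time_s: 6.38
eef_pos: [0.5681, 0.1431, 0.071]
eef_rot: [-0.005, 0.94, 0.013, 0.342]
wrist_force: [0.2, -0.0, -0.4]
opening: 0.537
```

```bash
python3 - <<'E'
from h import *
goto(-80,0,71,40)
c=ctrl.camera("wrist"); cv2.imwrite("pics/w7.png",c["frame"][:,:,::-1])
c=ctrl.camera("top"); crop(c,"pics/t7.png",190,80,320,260,3.2)
E
```

```text
t 6.38 stand [-98.1  -0.5  71. ] F [ 0.21 -0.02 -0.42] open 0.537
slide now-axes mm [13.9 -0.5 11.7] frac [ 0.277 -0.01   0.233] | rot deg [-0.04  0.    0.06] frac [-0.0002  0.      0.0003] | slide after rot frac [ 0.277 -0.011  0.233]
```

View pics/w7.png

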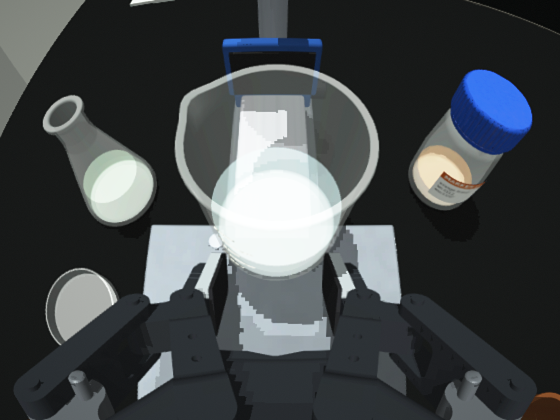

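View pics/t7.png

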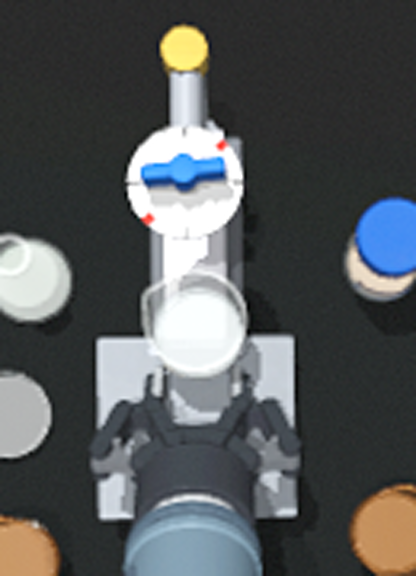

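>>> {"name": "drive_tool", "arguments": {
  "deltas": [
    {"slide":[0.1,-0.02,0.084],"delta_rot":[0,0,0],"hand":0.54},
    {"slide":[0.1,-0.02,0.084],"delta_rot":[0,0,0],"hand":0.54},
    {"slide":[0.1,-0.01,0.084],"delta_rot":[0,0,0],"hand":0.54},
    {"slide":[0.1,0,0.084],"delta_rot":[0,0,0],"hand":0.54},
    {"slide":[0,0,0],"delta_rot":[0,0,0],"hand":0.54}
  ]
}}

```text
time_s: 7.1
eef_pos: [0.5943, 0.1462, 0.0711]
eef_rot: [-0.005, 0.94, 0.013, 0.342]
wrist_force: [-0.0, -0.4, 0.3]
opening: 0.537
```

```bash
python3 - <<'E'
from h import *
goto(-45,2,71,40)
c=ctrl.camera("wrist"); cv2.imwrite("pics/w8.png",c["frame"][:,:,::-1])
c=ctrl.camera("scene"); crop(c,"pics/s8.png",170,140,300,280,4.2)
E
```

```text
t 7.1 stand [-71.8   1.8  71.1] F [-0.   -0.39  0.31] open 0.537
slide now-axes mm [20.5 -0.1 17.3] frac [ 0.41  -0.003  0.346] | rot deg [-0.03 -0.01  0.03] frac [-0.0002 -0.      0.0002] | slide after rot frac [ 0.41  -0.003  0.346]
```

View pics/w8.png

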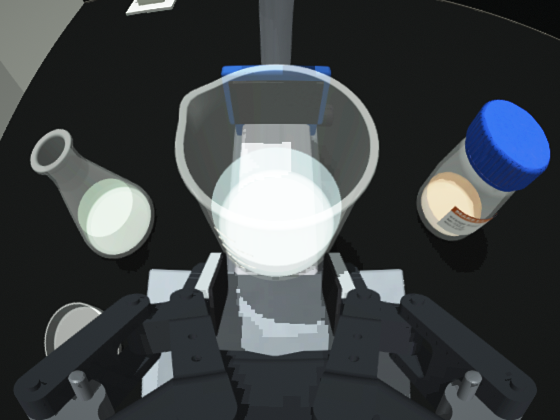

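View pics/s8.png

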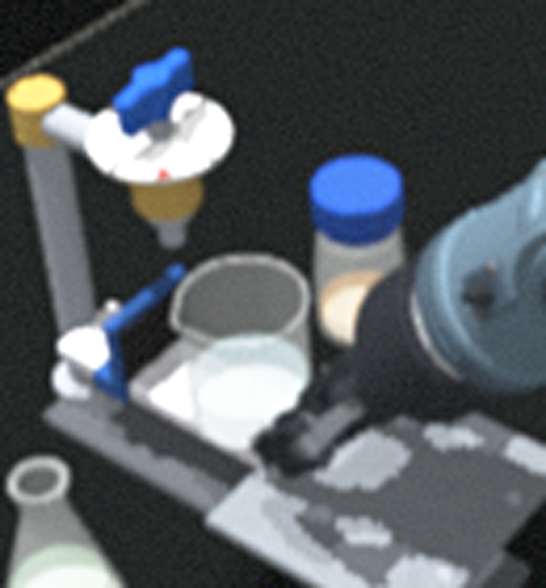

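```bash
cat >> h.py <<'E'
def wray(c,uv):
    K=c["mtx"]; a=(np.array(uv,float)-K[:2,2])/K[0,0]; th=np.hypot(*a); a=a/max(th,1e-9)
    d=np.array([*(a*np.sin(th)),np.cos(th)]); return -c["R"].T@c["t"], c["R"].T@d
def wplane(c,uv,z):
    o,d=wray(c,uv); return S(o+d*(z-o[2])/d[2])
E
python3 - <<'E'
from h import *
c=ctrl.camera("wrist"); np.savez("cw8.npz",**c)
crop(c,"pics/w8z.png",160,50,400,290,2.5)
for n,uv,z in[("rim right",(380,150),.142),("rim left",(176,150),.142),("rim front(far)",(280,65),.142),("rim near",(278,225),.142),("stop top L",(222,80),.107),("stop top R",(330,80),.107)]: print(n,wplane(c,uv,z))
E
```

```text
rim right [-50.  -32.8 142. ]
rim left [-50.2  33.4 142. ]
rim front(far) [-10.2  -0.6 142. ]
rim near [-76.    0.5 142. ]
stop top L [ 19.4  29.4 107. ]
stop top R [ 19.5 -27.7 107. ]
```

View pics/w8z.png

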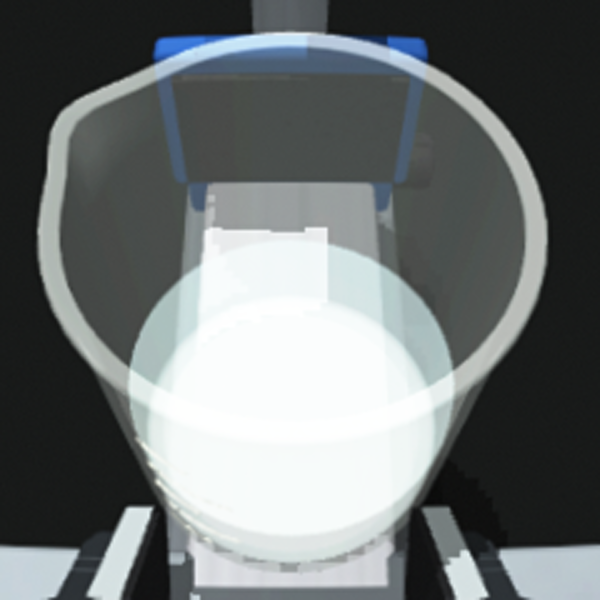

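```bash
python3 - <<'E'
from h import *
c=dict(np.load("cw8.npz"))
z=lambda u,v:((u+.5)/2.5-.5+160,(v+.5)/2.5-.5+50)
for n,uv,h in[("stop bot L",(180,182),.06),("stop bot R",(408,182),.06),("top L",(155,72),.107),("top R",(428,72),.107),("ledge L 190",(205,190),.06),("ledge R 190",(378,190),.06),("ledge near L",(195,585),.06),("ledge near R",(388,585),.06),("near foot",(290,566),.06),("fill L",(128,395),.09),("fill R",(455,395),.09)]: print(n,wplane(c,z(*uv),h))
E
```

```text
stop bot L [28.2 29.9 60. ]
stop bot R [ 28.3 -30.2  60. ]
top L [ 20.6  29.7 107. ]
top R [ 20.7 -28.3 107. ]
ledge L 190 [25.2 23.1 60. ]
ledge R 190 [ 25.3 -22.   60. ]
ledge near L [-76.7  20.6  60. ]
ledge near R [-76.7 -19.4  60. ]
near foot [-72.5   0.9  60. ]
fill L [-47.1  31.2  90. ]
fill R [-47.  -29.8  90. ]
```

>>> {"name": "drive_tool", "arguments": {
  "deltas": [
    {"slide":[0.1,0,0.084],"delta_rot":[0,0,0],"hand":0.54},
    {"slide":[0.1,0,0.084],"delta_rot":[0,0,0],"hand":0.54},
    {"slide":[0.08,0,0.067],"delta_rot":[0,0,0],"hand":0.54},
    {"slide":[0.04,0,0.034],"delta_rot":[0,0,0],"hand":0.54},
    {"slide":[0,0,0],"delta_rot":[0,0,0],"hand":0.54}
  ]
}}

```text
time_s: 7.88
eef_pos: [0.6147, 0.1467, 0.0707]
eef_rot: [-0.005, 0.94, 0.013, 0.342]
wrist_force: [0.2, -0.1, 0.2]
opening: 0.54
```

```bash
python3 - <<'E'
from h import *
goto(-43,2,71,40)
c=ctrl.camera("wrist"); np.savez("cw9.npz",**c); crop(c,"pics/w9z.png",160,50,400,290,2.5)
c=ctrl.camera("scene"); crop(c,"pics/s9.png",170,140,300,280,4.2)
E
```

```text
t 7.88 stand [-51.5   1.9  70.7] F [ 0.23 -0.09  0.24] open 0.54
slide now-axes mm [ 6.7 -0.1  5.3] frac [ 0.134 -0.003  0.105] | rot deg [-0.03  0.03  0.03] frac [-0.0002  0.0002  0.0002] | slide after rot frac [ 0.134 -0.003  0.106]
```

View pics/w9z.png

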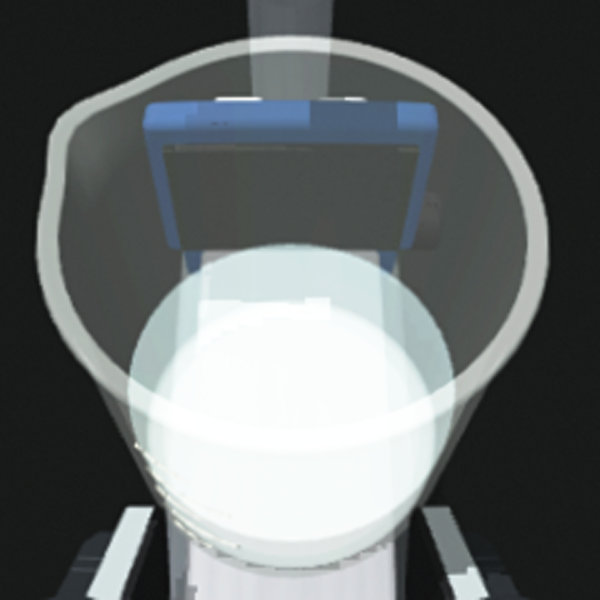

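View pics/s9.png

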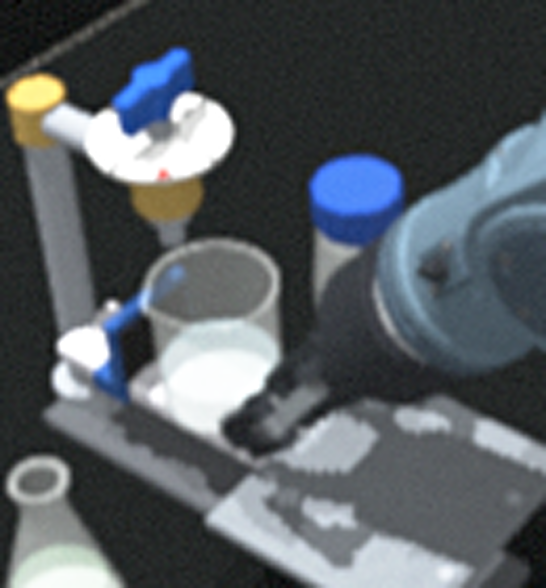

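```bash
python3 - <<'E'
from h import *
c=dict(np.load("cw9.npz"))
z=lambda u,v:((u+.5)/2.5-.5+160,(v+.5)/2.5-.5+50)
for n,uv,h in[("bot L",(170,250),.06),("bot R",(412,250),.06),("top back",(290,100),.107),("top L",(145,130),.107),("top R",(437,130),.107),("top 143",(290,143),.107),("ledge near L",(172,590),.06),("ledge near R",(408,590),.06),("near foot",(290,570),.06),("fill L",(128,395),.09),("fill R",(455,395),.09),("rim far",(295,36),.142),("rim near",(295,447),.142),("rim R",(549,240),.142),("rim L",(37,240),.142)]: print(n,wplane(c,z(*uv),h))
E
```

```text
bot L [27.2 30.8 60. ]
bot R [ 27.3 -29.4  60. ]
top back [ 32.1   1.  107. ]
top L [ 24.3  30.  107. ]
top R [ 24.4 -28.3 107. ]
top 143 [ 20.   1. 107.]
ledge near L [-56.9  25.4  60. ]
ledge near R [-56.8 -23.5  60. ]
near foot [-52.3   1.   60. ]
fill L [-26.1  31.2  90. ]
fill R [-26.  -29.7  90. ]
rim far [ 11.4   0.3 142. ]
rim near [-56.    0.6 142. ]
rim R [-27.3 -32.8 142. ]
rim L [-27.4  34.2 142. ]
```

>>> {"name": "drive_tool", "arguments": {
  "deltas": [
    {"slide":[0.02,0,0.016],"delta_rot":[0,0,0],"hand":0.54},
    {"slide":[0.02,0,0.016],"delta_rot":[0,0,0],"hand":0.54},
    {"slide":[0.015,0,0.013],"delta_rot":[0,0,0],"hand":0.54},
    {"slide":[0.015,0,0.013],"delta_rot":[0,0,0],"hand":0.54},
    {"slide":[0.015,0,0.013],"delta_rot":[0,0,0],"hand":0.54}
  ]
}}

```text
time_s: 8.6
eef_pos: [0.62, 0.1469, 0.0707]
eef_rot: [-0.005, 0.94, 0.013, 0.342]
wrist_force: [-1.1, 0.2, -0.2]
opening: 0.538
```

```bash
python3 - <<'E'
from h import *
goto(-43,2,71,40)
c=ctrl.camera("wrist"); np.savez("cw10.npz",**c); crop(c,"pics/w10z.png",160,50,400,290,2.5)
E
```

```text
t 8.6 stand [-46.2   1.9  70.7] F [-1.09  0.25 -0.23] open 0.538
slide now-axes mm [ 2.6 -0.1  1.8] frac [ 0.052 -0.002  0.037] | rot deg [-0.03  0.04  0.04] frac [-0.0002  0.0002  0.0002] | slide after rot frac [ 0.052 -0.002  0.037]
```

View pics/w10z.png

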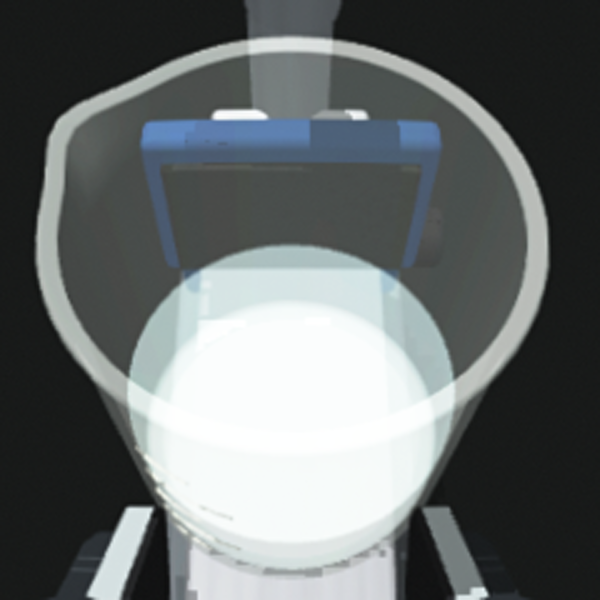

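>>> {"name": "drive_tool", "arguments": {
  "deltas": [
    {"slide":[0.01,0,0.008],"delta_rot":[0,0,0],"hand":0.54},
    {"slide":[0.01,0,0.008],"delta_rot":[0,0,0],"hand":0.54},
    {"slide":[0.01,0,0.008],"delta_rot":[0,0,0],"hand":0.54},
    {"slide":[0.01,0,0.008],"delta_rot":[0,0,0],"hand":0.54},
    {"slide":[0.01,0,0.008],"delta_rot":[0,0,0],"hand":0.54}
  ]
}}

```text
time_s: 9.28
eef_pos: [0.6232, 0.147, 0.0708]
eef_rot: [-0.005, 0.94, 0.013, 0.342]
wrist_force: [-0.9, -0.8, -0.7]
opening: 0.54
```

```bash
python3 - <<'E'
from h import *
for i in range(6):
    goto(-43,2,71,40) if i==0 else print(ctrl.get_obs()["wrist_force"].round(2))
c=ctrl.camera("wrist"); np.savez("cw11.npz",**c); crop(c,"pics/w11z.png",160,50,400,290,2.5)
E
```

```text
t 9.28 stand [-43.    1.9  70.8] F [-0.88 -0.77 -0.74] open 0.54
slide now-axes mm [ 0.1 -0.1 -0.2] frac [ 0.003 -0.002 -0.003] | rot deg [-0.03  0.04  0.04] frac [-0.0002  0.0002  0.0002] | slide after rot frac [ 0.003 -0.002 -0.003]
[-0.88 -0.77 -0.74]
[-0.88 -0.77 -0.74]
[-0.88 -0.77 -0.74]
[-0.88 -0.77 -0.74]
[-0.88 -0.77 -0.74]
```

View pics/w11z.png

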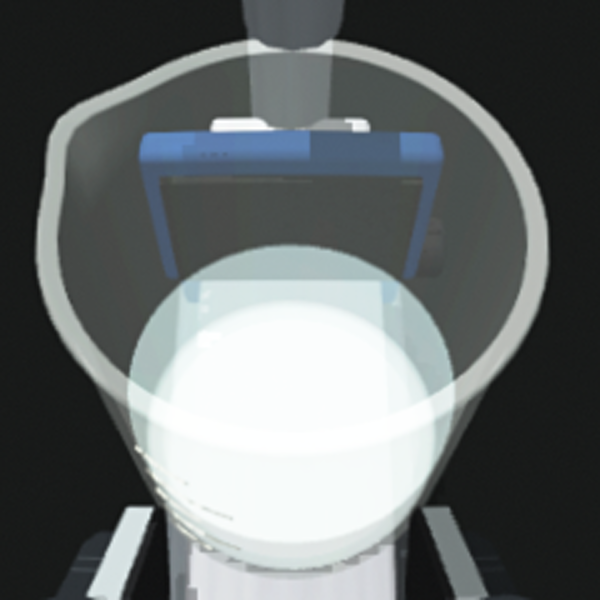

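>>> {"name": "drive_tool", "arguments": {
  "deltas": [
    {"slide":[0.008,0,0.007],"delta_rot":[0,0,0],"hand":0.54},
    {"slide":[0.008,0,0.007],"delta_rot":[0,0,0],"hand":0.54},
    {"slide":[0.008,0,0.007],"delta_rot":[0,0,0],"hand":0.54},
    {"slide":[0.008,0,0.007],"delta_rot":[0,0,0],"hand":0.54},
    {"slide":[0.008,0,0.007],"delta_rot":[0,0,0],"hand":0.54}
  ]
}}

```text
time_s: 9.95
eef_pos: [0.6258, 0.1471, 0.0708]
eef_rot: [-0.005, 0.94, 0.013, 0.342]
wrist_force: [-0.2, 0.7, -0.1]
opening: 0.539
```

```bash
cat > chk.py <<'E'
from h import *
import sys
goto(-43,2,71,40)
c=ctrl.camera("wrist"); np.savez("cw%s.npz"%sys.argv[1],**c); crop(c,"pics/w%sz.png"%sys.argv[1],160,50,400,290,2.5)
f=c["frame"].astype(int)
for k in ("9","10","11",sys.argv[1]):
    d=dict(np.load("cw%s.npz"%k)); g=d["frame"].astype(float); 
    b=(g[...,2]-g[...,0])
    for u in (222,330):   # outside bright objects; upper blue edge
        col=b[80:115,u-1:u+2].mean(1); i=np.argmax(np.diff(col)); 
        w=np.diff(col)[max(i-1,0):i+2]; r=80+i+.5+(w@np.arange(-1,len(w)-1))/w.sum()
        print(k,u,round(r,2),wplane(d,(u,r),.107),end=" ")
    print()
E
python3 chk.py 12
```

```text
t 9.95 stand [-40.3   1.9  70.8] F [-0.24  0.68 -0.08] open 0.539
slide now-axes mm [-1.9 -0.1 -1.9] frac [-0.038 -0.001 -0.038] | rot deg [-0.03  0.04  0.04] frac [-0.0002  0.0002  0.0002] | slide after rot frac [-0.038 -0.001 -0.038]
9 222 90.61 [ 32.2  28.6 107. ] 9 330 90.72 [ 32.2 -26.8 107. ] 
10 222 97.87 [ 32.2  28.1 107. ] 10 330 98.18 [ 32.1 -26.2 107. ] 
11 222 102.51 [ 32.2  27.7 107. ] 11 330 102.61 [ 32.2 -25.9 107. ] 
12 222 106.53 [ 32.1  27.5 107. ] 12 330 106.65 [ 32.1 -25.6 107. ]
```

View pics/w12z.png

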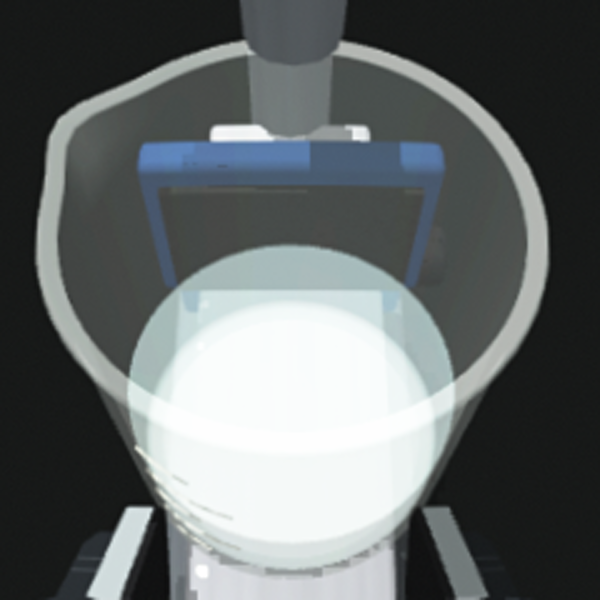

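>>> {"name": "drive_tool", "arguments": {
  "deltas": [
    {"slide":[0.006,0,0.005],"delta_rot":[0,0,0],"hand":0.54},
    {"slide":[0.006,0,0.005],"delta_rot":[0,0,0],"hand":0.54},
    {"slide":[0.006,0,0.005],"delta_rot":[0,0,0],"hand":0.54},
    {"slide":[0.006,0,0.005],"delta_rot":[0,0,0],"hand":0.54},
    {"slide":[0.006,0,0.005],"delta_rot":[0,0,0],"hand":0.54}
  ]
}}

```text
time_s: 10.62
eef_pos: [0.6276, 0.1471, 0.0706]
eef_rot: [-0.005, 0.94, 0.013, 0.341]
wrist_force: [-1.8, -0.3, 0.1]
opening: 0.538
```

```bash
python3 chk.py 13
```

```text
t 10.62 stand [-38.6   1.9  70.6] F [-1.76 -0.32  0.11] open 0.538
slide now-axes mm [-3.2 -0.1 -3.1] frac [-0.063 -0.002 -0.063] | rot deg [-0.03  0.06  0.04] frac [-0.0002  0.0004  0.0002] | slide after rot frac [-0.063 -0.002 -0.063]
9 222 90.61 [ 32.2  28.6 107. ] 9 330 90.72 [ 32.2 -26.8 107. ] 
10 222 97.87 [ 32.2  28.1 107. ] 10 330 98.18 [ 32.1 -26.2 107. ] 
11 222 102.51 [ 32.2  27.7 107. ] 11 330 102.61 [ 32.2 -25.9 107. ] 
13 222 108.67 [ 32.2  27.3 107. ] 13 330 108.79 [ 32.2 -25.5 107. ]
```

>>> {"name": "drive_tool", "arguments": {
  "deltas": [
    {"slide":[0.006,0,0.005],"delta_rot":[0,0,0],"hand":0.54},
    {"slide":[0.006,0,0.005],"delta_rot":[0,0,0],"hand":0.54},
    {"slide":[0.006,0,0.005],"delta_rot":[0,0,0],"hand":0.54},
    {"slide":[0,0,0],"delta_rot":[0,0,0],"hand":0.54},
    {"slide":[0,0,0],"delta_rot":[0,0,0],"hand":0.54}
  ]
}}

```text
time_s: 11.3
eef_pos: [0.6282, 0.1472, 0.0703]
eef_rot: [-0.005, 0.94, 0.013, 0.341]
wrist_force: [-7.2, 0.4, 3.9]
opening: 0.541
```

```bash
python3 chk.py 14; python3 - <<'E'
from h import *
c=ctrl.camera("scene"); crop(c,"pics/s14.png",170,140,270,260,5)
E
```

```text
t 11.3 stand [-38.    2.   70.3] F [-7.17  0.44  3.86] open 0.541
slide now-axes mm [-3.4 -0.  -3.8] frac [-0.068 -0.001 -0.075] | rot deg [-0.03  0.12  0.05] frac [-0.0002  0.0007  0.0003] | slide after rot frac [-0.067 -0.001 -0.076]
9 222 90.61 [ 32.2  28.6 107. ] 9 330 90.72 [ 32.2 -26.8 107. ] 
10 222 97.87 [ 32.2  28.1 107. ] 10 330 98.18 [ 32.1 -26.2 107. ] 
11 222 102.51 [ 32.2  27.7 107. ] 11 330 102.61 [ 32.2 -25.9 107. ] 
14 222 109.23 [ 32.   27.2 107. ] 14 330 109.35 [ 32.1 -25.3 107. ]
```

View pics/w14z.png

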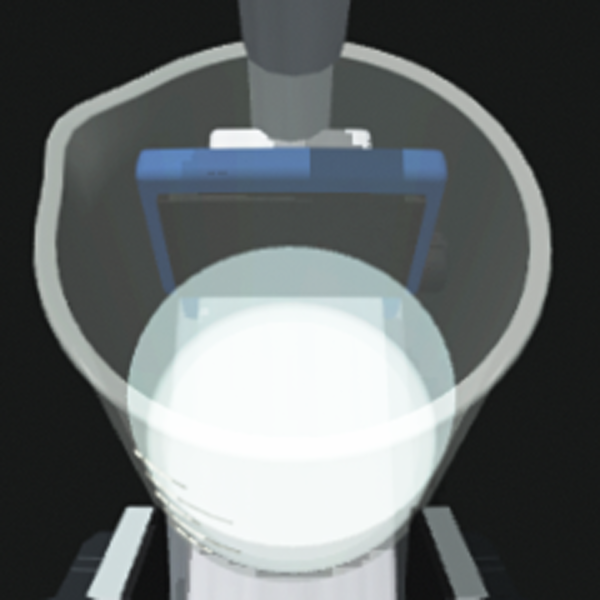

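View pics/s14.png

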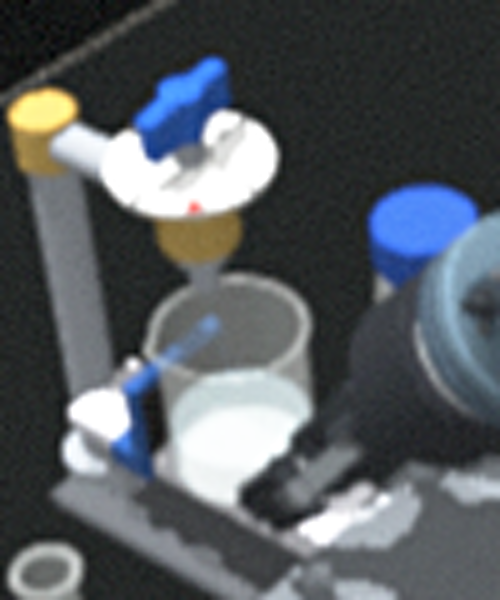

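Contact reached: Fx ≈ −7 N, the arm has stalled and the stop has not moved (32.0–32.2 mm in every frame). Backing off.

>>> {"name": "drive_tool", "arguments": {
  "deltas": [
    {"slide":[-0.01,0,-0.008],"delta_rot":[0,0,0],"hand":0.54},
    {"slide":[-0.03,0,-0.025],"delta_rot":[0,0,0],"hand":0.54},
    {"slide":[-0.1,0,-0.084],"delta_rot":[0,0,0],"hand":0.54},
    {"slide":[-0.15,0,-0.126],"delta_rot":[0,0,0],"hand":0.54},
    {"slide":[-0.15,0,-0.126],"delta_rot":[0,0,0],"hand":0.54}
  ]
}}

```text
time_s: 12.02
eef_pos: [0.5994, 0.1464, 0.0708]
eef_rot: [-0.005, 0.94, 0.013, 0.342]
wrist_force: [0.6, -0.2, 0.0]
opening: 0.539
```

```bash
python3 - <<'E'
from h import *
goto(-110,2,150,40)
c=ctrl.camera("wrist"); np.savez("cw15.npz",**c); crop(c,"pics/w15z.png",160,10,400,250,2.5)
E
```

```text
t 12.03 stand [-66.7   1.9  70.8] F [ 0.57 -0.19  0.  ] open 0.539
slide now-axes mm [ 17.7  -0.1 -88.5] frac [ 0.354 -0.003 -1.77 ] | rot deg [-0.04  0.04  0.04] frac [-0.0002  0.0002  0.0002] | slide after rot frac [ 0.356 -0.002 -1.77 ]
```

View pics/w15z.png

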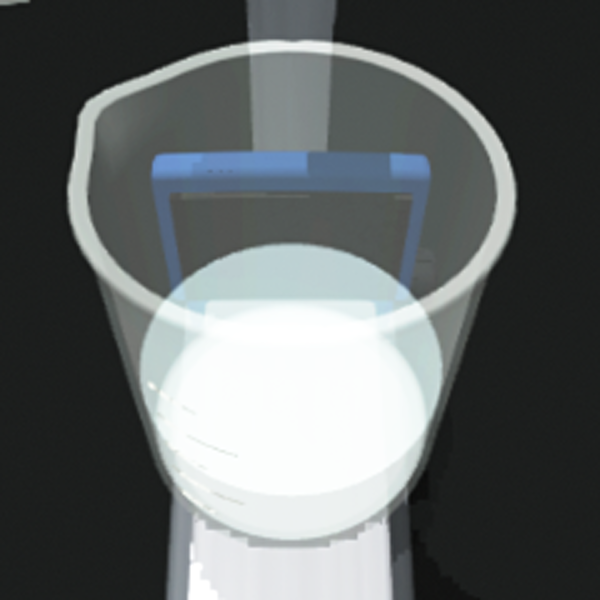

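```bash
python3 - <<'E'
from h import *
c=dict(np.load("cw15.npz"))
z=lambda u,v:((u+.5)/2.5-.5+160,(v+.5)/2.5-.5+10)
for n,uv,h in[("stop top back L",(170,153),.107),("stop top R",(412,153),.107),("stopL",(151,170),.107),("stopR",(430,170),.107),("rim far",(293,40),.142),("rim near",(293,350),.142),("rim R",(516,190),.142),("rim L",(68,190),.142),("foot near",(290,545),.06),("ledge L",(170,560),.06),("ledge R",(410,560),.06),("body L at 450",(152,420),.09),("R",(437,420),.09)]: print(n,wplane(c,z(*uv),h))
E
```

```text
stop top back L [ 32.4  27.  107. ]
stop top R [ 32.5 -25.4 107. ]
stopL [ 27.   30.6 107. ]
stopR [ 27.1 -28.8 107. ]
rim far [ 23.9   0.6 142. ]
rim near [-45.    0.8 142. ]
rim R [-14.5 -32.8 142. ]
rim L [-14.7  34.4 142. ]
foot near [-39.7   1.   60. ]
ledge L [-43.3  27.2  60. ]
ledge R [-43.3 -25.2  60. ]
body L at 450 [-25.3  27.9  90. ]
R [-25.2 -27.6  90. ]
```

Beaker and stop are centred (y ≈ 0.8 against 0.9, ledge centre 1.0) and the stop is unmoved (32.4). Next, retreat for the valve.

>>> {"name": "drive_tool", "arguments": {
  "deltas": [
    {"slide":[0,0,-0.8],"delta_rot":[0,0,0],"hand":0.4},
    {"slide":[0,0,-1],"delta_rot":[0,0,0],"hand":0.4},
    {"slide":[0,0,-1],"delta_rot":[0,0,0],"hand":0.4},
    {"slide":[0.3,0,-0.9],"delta_rot":[0,0,0],"hand":0.4},
    {"slide":[0.6,0,-0.7],"delta_rot":[0,0,0],"hand":0.4}
  ]
}}

```text
time_s: 12.7
eef_pos: [0.4916, 0.1436, 0.2691]
eef_rot: [-0.005, 0.94, 0.013, 0.342]
wrist_force: [0.4, 0.6, 0.5]
opening: 0.4
```

>>> {"name": "drive_tool", "arguments": {
  "deltas": [
    {"slide":[0,0,0],"delta_rot":[0,-0.055,0],"hand":0.4},
    {"slide":[0,0,0],"delta_rot":[0,-0.055,0],"hand":0.4},
    {"slide":[0,0,0],"delta_rot":[0,-0.055,0],"hand":0.4},
    {"slide":[0,0,-0.4],"delta_rot":[0,-0.055,0],"hand":0.4},
    {"slide":[0,0,-0.4],"delta_rot":[0,0,0],"hand":0.4}
  ]
}}

```text
time_s: 13.32
eef_pos: [0.4909, 0.1429, 0.3071]
eef_rot: [0.0, 1.0, 0.013, 0.001]
wrist_force: [-1.1, -0.1, 0.1]
opening: 0.401
```

```bash
python3 - <<'E'
from h import *
goto(0,0,320,0)
print(ctrl.get_obs()["q"].round(3))
t=ctrl.camera("top"); s=ctrl.camera("scene"); np.savez("c16.npz",**{"t_"+k:v for k,v in t.items()},**{"s_"+k:v for k,v in s.items()})
crop(t,"pics/t16.png",190,80,300,240,3.7)
hsv=cv2.cvtColor(t["frame"],cv2.COLOR_RGB2HSV).astype(int)
m=(abs(hsv[...,0]-108)<14)&(hsv[...,1]>120)&(hsv[...,2]>70); m[:,265:]=0;m[:,:230]=0;m[150:]=0
p=np.argwhere(m)[:,::-1]; 
w=np.array([onplane(t,q,.26)[:2] for q in p]); c=w.mean(0)
ad=np.hypot(*(w-c).T)
for sel in (ad>0,ad>.011,ad>.015):
    u=np.linalg.svd(w[sel]-w[sel].mean(0))[2][0];print("handle",S([*c,.26]),(np.degrees(np.arctan2(u[1],u[0]))%180-91.5).round(2))
E
```

```text
t 13.32 stand [-175.3    1.3  307.1] F [-1.15 -0.13  0.15] open 0.401
slide now-axes mm [175.3   1.2 -12.7] frac [ 3.506  0.025 -0.253] | rot deg [ 0.02 -0.09 -0.01] frac [ 0.0001 -0.0005 -0.0001] | slide after rot frac [ 3.506  0.025 -0.258]
[ 0.051 -0.021  1.67  -0.     1.491  1.596]
handle [ -2.5   0.3 260. ] 5.01
handle [ -2.5   0.3 260. ] 5.16
handle [ -2.5   0.3 260. ] 4.73
```

View pics/t16.png

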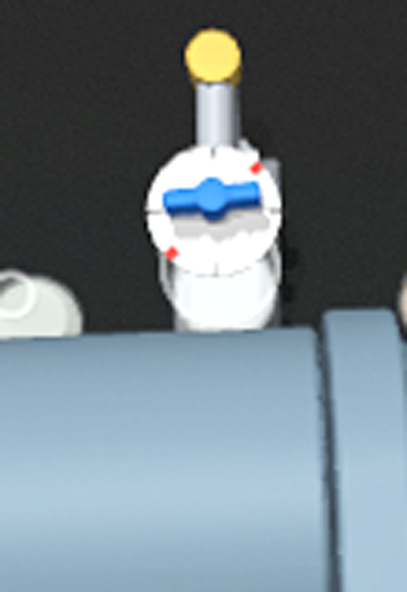

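>>> {"name": "drive_tool", "arguments": {
  "deltas": [
    {"slide":[0,0,-0.1],"delta_rot":[0,0,-0.0528],"hand":0.4},
    {"slide":[0,0,-0.1],"delta_rot":[0,0,-0.0528],"hand":0.4},
    {"slide":[0,0,0],"delta_rot":[0,0,-0.0528],"hand":0.4},
    {"slide":[0,0,0],"delta_rot":[0,0,-0.0528],"hand":0.4},
    {"slide":[0,0,0],"delta_rot":[0,0,-0.0528],"hand":0.4}
  ]
}}

```text
time_s: 14.05
eef_pos: [0.4888, 0.1434, 0.3172]
eef_rot: [0.001, 0.909, 0.418, 0.003]
wrist_force: [-0.6, 0.2, 0.1]
opening: 0.402
```

>>> {"name": "drive_tool", "arguments": {
  "deltas": [
    {"slide":[0,0,0],"delta_rot":[0,0,-0.0528],"hand":0.4},
    {"slide":[0,0,0],"delta_rot":[0,0,-0.0528],"hand":0.4},
    {"slide":[0,0,0],"delta_rot":[0,0,-0.0528],"hand":0.4},
    {"slide":[0,0,0],"delta_rot":[0,0,-0.0528],"hand":0.4},
    {"slide":[0,0,0],"delta_rot":[0,0,-0.0528],"hand":0.4}
  ]
}}

```text
time_s: 14.68
eef_pos: [0.4888, 0.1434, 0.3172]
eef_rot: [0.002, 0.663, 0.748, 0.002]
wrist_force: [0.1, 0.3, -0.8]
opening: 0.398
```

```bash
python3 - <<'E'
from h import *
goto(0.3,0.3,310,0,95)
print(ctrl.get_obs()["q"].round(3))
E
```

```text
t 14.68 stand [-177.4    1.8  317.2] F [ 0.07  0.26 -0.82] open 0.398
slide now-axes mm [-18.3 176.7   8.3] frac [-0.365  3.534  0.165] | rot deg [0.35 0.04 0.41] frac [0.002  0.0002 0.0023] | slide after rot frac [-0.34   3.538  0.143]
[ 0.052 -0.034  1.663 -0.     1.506 -0.068]
```

Move over the handle at z ≈ 0.31, then check.

>>> {"name": "drive_tool", "arguments": {
  "deltas": [
    {"slide":[-0.09,0.88,0.03],"delta_rot":[0.002,0,0.0023],"hand":0.4},
    {"slide":[-0.08,0.88,0.03],"delta_rot":[0,0,0],"hand":0.4},
    {"slide":[-0.085,0.88,0.03],"delta_rot":[0,0,0],"hand":0.4},
    {"slide":[-0.085,0.88,0.03],"delta_rot":[0,0,0],"hand":0.4},
    {"slide":[0,0,0],"delta_rot":[0,0,0],"hand":0.4}
  ]
}}

```text
time_s: 15.3
eef_pos: [0.6674, 0.1452, 0.3088]
eef_rot: [-0.001, 0.668, 0.744, -0.001]
wrist_force: [0.1, 0.8, -0.8]
opening: 0.398
```

```bash
python3 - <<'E'
from h import *
goto(0.3,0.3,236,0,95)
print(ctrl.get_obs()["q"].round(3))
c=ctrl.camera("wrist"); np.savez("cw17.npz",**c); cv2.imwrite("pics/w17.png",c["frame"][:,:,::-1])
E
```

```text
t 15.3 stand [  1.2  -1.1 308.8] F [ 0.11  0.85 -0.77] open 0.398
slide now-axes mm [ 1.5 -0.5 72.8] frac [ 0.029 -0.01   1.457] | rot deg [-0.19  0.04 -0.37] frac [-0.0011  0.0002 -0.0021] | slide after rot frac [ 0.028 -0.015  1.457]
[ 4.100e-02  3.760e-01  1.211e+00 -1.000e-03  1.559e+00 -6.600e-02]
```

View pics/w17.png

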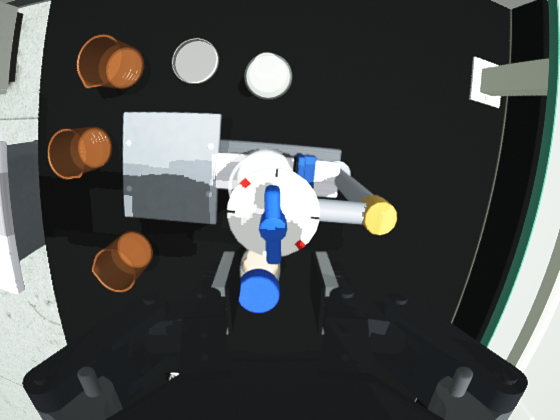

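```bash
python3 - <<'E'
from h import *
c=dict(np.load("cw17.npz"))
hsv=cv2.cvtColor(c["frame"],cv2.COLOR_RGB2HSV).astype(int)
crop(c,"pics/w17z.png",210,140,350,300,4)
print([ (n,wplane(c,p,.226)) for n,p in (("redA",(245,183)),("redB",(301,244)),("ticks L",(232,210)),("tick R",(316,217)))])
E
```

```text
[('redA', array([-20.5,  22.1, 226. ])), ('redB', array([ 23.9, -20.9, 226. ])), ('ticks L', array([-28.9,   1.4, 226. ])), ('tick R', array([ 32.7,   1.1, 226. ]))]
```

View pics/w17z.png

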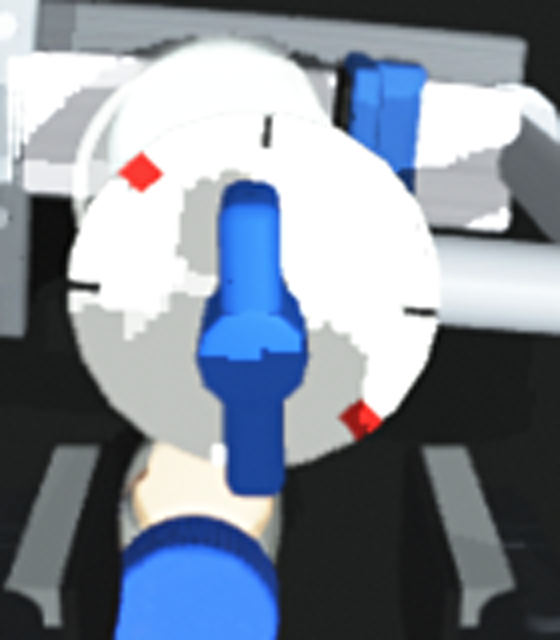

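>>> {"name": "drive_tool", "arguments": {
  "deltas": [
    {"slide":[0.034,-0.005,0.5],"delta_rot":[-0.001,0,-0.001],"hand":0.4},
    {"slide":[0,0,0.5],"delta_rot":[0,0,0],"hand":0.4},
    {"slide":[0,0,0.3],"delta_rot":[0,0,0],"hand":0.4},
    {"slide":[0,0,0.155],"delta_rot":[0,0,0],"hand":0.4},
    {"slide":[0,0,0],"delta_rot":[0,0,0],"hand":0.4}
  ]
}}

```text
time_s: 15.98
eef_pos: [0.666, 0.1474, 0.2397]
eef_rot: [0.001, 0.667, 0.745, 0.001]
wrist_force: [0.1, 0.4, -0.3]
opening: 0.398
```

```bash
python3 - <<'E'
from h import *
goto(0.9,0.6,236,0,95)
c=ctrl.camera("wrist"); cv2.imwrite("pics/w18.png",c["frame"][:,:,::-1])
c=ctrl.camera("scene"); crop(c,"pics/s18.png",150,110,290,250,4)
E
```

```text
t 15.97 stand [-2.000e-01  1.200e+00  2.397e+02] F [ 0.08  0.38 -0.27] open 0.398
slide now-axes mm [-0.7  1.   3.7] frac [-0.014  0.02   0.074] | rot deg [ 0.18  0.03 -0.14] frac [ 0.001   0.0002 -0.0008] | slide after rot frac [-0.014  0.02   0.074]
```

View pics/w18.png

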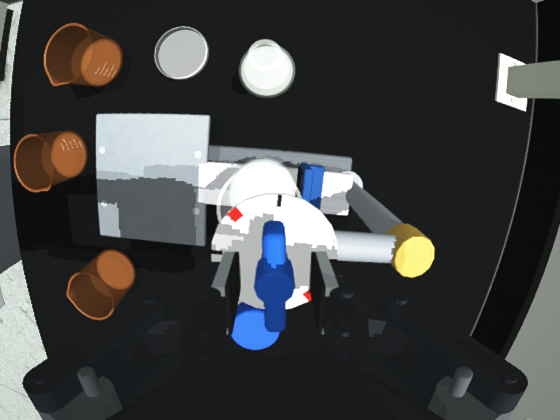

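View pics/s18.png

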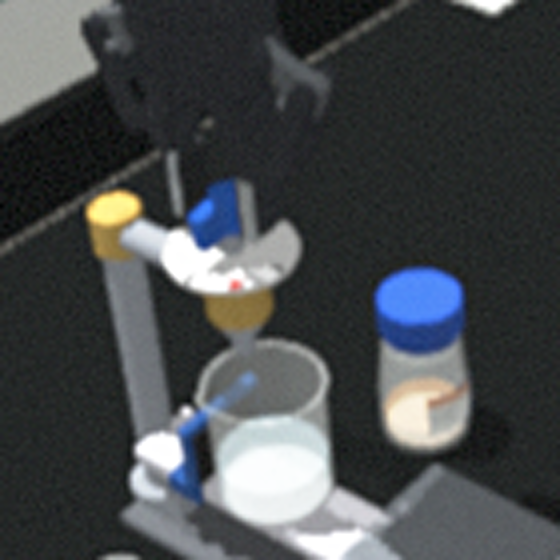

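The bar (u≈275) lies midway between the pads (about 232–318). Lower 2–3 mm and grip.

>>> {"name": "drive_tool", "arguments": {
  "deltas": [
    {"slide":[-0.01,0.015,0.05],"delta_rot":[0,0,0],"hand":0.3},
    {"slide":[0,0,0],"delta_rot":[0,0,0],"hand":0.15},
    {"slide":[0,0,0],"delta_rot":[0,0,0],"hand":0.05},
    {"slide":[0,0,0],"delta_rot":[0,0,0],"hand":0.05},
    {"slide":[0,0,0],"delta_rot":[0,0,0],"hand":0.05}
  ]
}}

```text
time_s: 16.7
eef_pos: [0.6659, 0.1467, 0.2373]
eef_rot: [0.0, 0.667, 0.745, -0.0]
wrist_force: [-5.8, -1.4, 3.4]
opening: 0.107
```

```bash
python3 - <<'E'
from h import *
goto(0.9,0.6,237,0,135)
E
```

```text
t 16.7 stand [ -0.3   0.6 237.3] F [-5.83 -1.45  3.42] open 0.107
slide now-axes mm [-0.1  1.2  0.3] frac [-0.001  0.024  0.007] | rot deg [-1.000e-02  5.000e-02 -4.013e+01] frac [-1.00e-04  3.00e-04 -2.23e-01] | slide after rot frac [-0.017  0.018  0.007]
```

>>> {"name": "drive_tool", "arguments": {
  "deltas": [
    {"slide":[0,-0.006,0],"delta_rot":[0,0,-0.0446],"hand":0.05},
    {"slide":[0,0,0],"delta_rot":[0,0,-0.0446],"hand":0.05},
    {"slide":[0,0,0],"delta_rot":[0,0,-0.0446],"hand":0.05},
    {"slide":[0,0,0],"delta_rot":[0,0,-0.0446],"hand":0.05},
    {"slide":[0,0,0],"delta_rot":[0,0,-0.0446],"hand":0.05}
  ]
}}

```text
time_s: 17.32
eef_pos: [0.6663, 0.1469, 0.2374]
eef_rot: [0.001, 0.368, 0.93, 0.0]
wrist_force: [-2.6, -0.6, 1.3]
opening: 0.107
```

>>> {"name": "drive_tool", "arguments": {
  "deltas": [
    {"slide":[0,0,0],"delta_rot":[0,0,0],"hand":0.05},
    {"slide":[0,0,0],"delta_rot":[0,0,0],"hand":0.05},
    {"slide":[0,0,0],"delta_rot":[0,0,0],"hand":0.05},
    {"slide":[0,0,0],"delta_rot":[0,0,0],"hand":0.05},
    {"slide":[0,0,0],"delta_rot":[0,0,0],"hand":0.05}
  ]
}}

```text
time_s: 17.95
eef_pos: [0.6664, 0.1469, 0.2374]
eef_rot: [0.001, 0.372, 0.928, 0.0]
wrist_force: [-6.1, 0.1, 3.2]
opening: 0.1
```

```bash
python3 - <<'E'
from h import *
goto(0.9,0.6,237,0,135)
c=ctrl.camera("wrist"); crop(c,"pics/w19.png",170,140,390,350,3)
E
```

```text
t 17.95 stand [2.000e-01 7.000e-01 2.374e+02] F [-6.09  0.05  3.2 ] open 0.1
slide now-axes mm [-0.6  0.4  0.4] frac [-0.012  0.008  0.007] | rot deg [ 0.08  0.1  -0.12] frac [ 0.0004  0.0006 -0.0007] | slide after rot frac [-0.012  0.008  0.007]
```

View pics/w19.png

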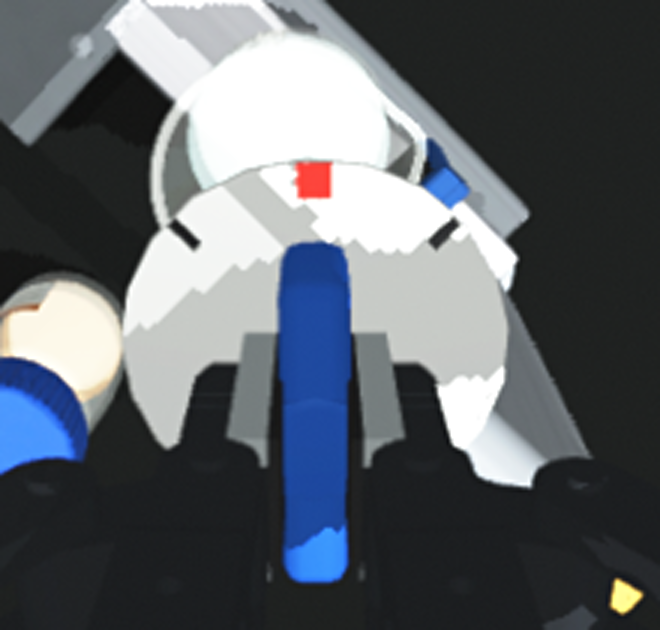

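The bar points straight at the red mark (red at u≈314, bar centre u≈315). Release and rise.

>>> {"name": "drive_tool", "arguments": {
  "deltas": [
    {"slide":[0,0,0],"delta_rot":[0,0,0],"hand":0.4},
    {"slide":[0,0,0],"delta_rot":[0,0,0],"hand":0.4},
    {"slide":[0,0,0],"delta_rot":[0,0,0],"hand":0.4},
    {"slide":[0,0,-0.3],"delta_rot":[0,0,0],"hand":0.4},
    {"slide":[0,0,-1],"delta_rot":[0,0,0],"hand":0.4}
  ]
}}

```text
time_s: 18.62
eef_pos: [0.665, 0.1468, 0.2998]
eef_rot: [-0.001, 0.371, 0.929, -0.001]
wrist_force: [0.3, -0.4, 0.8]
opening: 0.401
```

>>> {"name": "drive_tool", "arguments": {
  "deltas": [
    {"slide":[0,0,-0.8],"delta_rot":[0,0,0],"hand":0.4},
    {"slide":[-0.6,-0.6,0],"delta_rot":[0,0,0],"hand":0.4},
    {"slide":[-0.6,-0.6,0],"delta_rot":[0,0,0],"hand":0.4},
    {"slide":[0,0,0],"delta_rot":[0,0,0],"hand":0.4},
    {"slide":[0,0,0],"delta_rot":[0,0,0],"hand":0.4}
  ]
}}

```text
time_s: 19.25
eef_pos: [0.6688, 0.0624, 0.343]
eef_rot: [0.002, 0.371, 0.929, 0.001]
wrist_force: [-0.3, 0.7, -0.3]
opening: 0.4
```

```bash
python3 - <<'E'
from h import *
goto(0.9,0.6,337,0,135)
c=ctrl.camera("wrist"); np.savez("cw20.npz",**c); cv2.imwrite("pics/w20.png",c["frame"][:,:,::-1])
c=ctrl.camera("scene"); crop(c,"pics/s20.png",140,110,320,310,3)
E
```

```text
t 19.25 stand [  0.4 -83.9 343. ] F [-0.32  0.71 -0.28] open 0.4
slide now-axes mm [59.4 60.   6. ] frac [1.189 1.2   0.119] | rot deg [ 0.18  0.17 -0.02] frac [ 0.001   0.0009 -0.0001] | slide after rot frac [1.188 1.201 0.119]
```

View pics/w20.png

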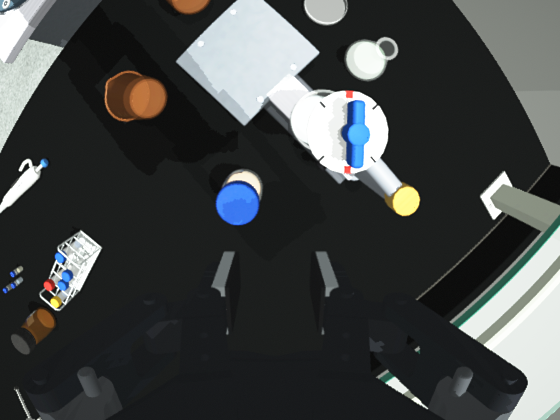

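View pics/s20.png

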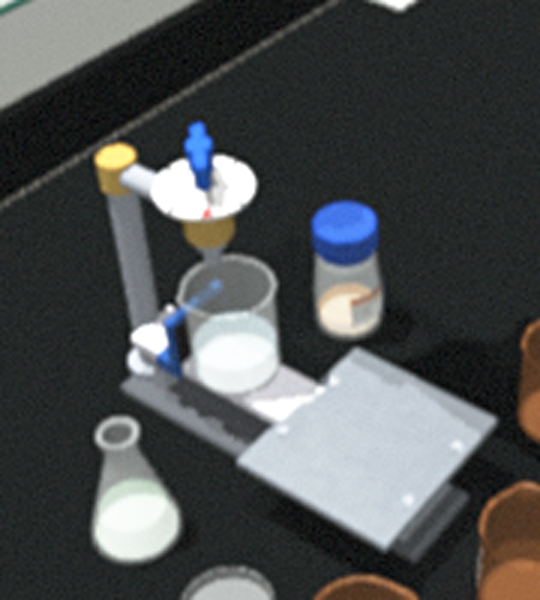

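```bash
python3 - <<'E'
from h import *
c=dict(np.load("cw20.npz")); hsv=cv2.cvtColor(c["frame"],cv2.COLOR_RGB2HSV).astype(int)
H,Sx,V=[hsv[...,i] for i in range(3)]
m=(abs(H-108)<14)&(Sx>120)&(V>70); m[:90]=0;m[180:]=0;m[:,:335]=0
p=np.argwhere(m)[:,::-1]; w=np.array([wplane(c,q,.26)[:2] for q in p]); r=np.hypot(*(w-w.mean(0)).T)
for k in(0,11,15):
    u=np.linalg.svd(w[r>k]-w[r>k].mean(0))[2][0]; print("bar",w.mean(0).round(1),np.degrees(np.arctan2(u[1],u[0]))%180-90)
r=((H<8)|(H>172))&(Sx>150)&(V>120); r[:,:335]=0
n,l,st,ce=cv2.connectedComponentsWithStats(r[80:190].astype(np.uint8))
q=[wplane(c,ce[i]+[0,80],.226) for i in range(1,n) if st[i,4]>8]; print(q); d=q[0]-q[1]; print("marks",np.degrees(np.arctan2(d[1],d[0]))%180-90)
E
```

```text
bar [-0.9 -0.3] 45.63485762227407
bar [-0.9 -0.3] 45.45344247706052
bar [-0.9 -0.3] 45.48963914351327
[array([-21. ,  23.4, 226. ]), array([ 23.2, -20.5, 226. ])]
marks 45.1951040569453
```

```bash
python3 - <<'E'
from h import *
d=np.load("c0.npz"); s=ctrl.camera("scene")["frame"]
def st(f):
    h=cv2.cvtColor(f,cv2.COLOR_RGB2HSV).astype(int); m=(abs(h[...,0]-108)<14)&(h[...,1]>120)&(h[...,2]>70); m[:215]=0;m[240:]=0;m[:,:185]=0;m[:,202:]=0
    return np.argwhere(m).mean(0).round(2),m.sum()
print(st(d["s_frame"]),st(s)); print(ctrl.get_obs()["wrist_force"].round(2)); print(ctrl.hand_in())
E
```

```text
(array([225.07, 196.83]), np.int64(82)) (array([225.3, 196.8]), np.int64(82))
[ 0.49 -0.11 -0.1 ]
the job is handed in; nothing more can be done
None
```

The beaker now rests against the blue stop under the spout, and the valve handle is on the red 45° mark. The job is handed in, at about 19 s on the robot's clock.

- **Beaker:** I slid it along the deck and ledge with half-open fingers and the hand leaning back 40°. I stopped at about 7 N with the arm stalled against the stop. Measured after backing off, the beaker, stop and ledge centre lines agree within about 1 mm.
- **Stop:** It measured 32.0–32.5 mm at its rear top edge in the frames taken through contact and release. The scene picture before hand-in shows its visible part in the same place as at the start, to about 0.2 pixel.
- **Valve:** I gripped the handle from above, turned it from about 5° and released it. The last picture gives the handle at 45.5° and the red marks at 45.2°.
- **Bystanders:** The arm never came near the bottle, flask or dish. They looked undisturbed in the last pictures, but I did not re-measure their positions.

One check was weak: the position of the stop's front face came out anywhere from 20 to 27 mm, depending on which edge I used. I therefore judged contact from the rise in force and the arm stalling, not from a measured gap. The beaker's resting place was measured once after I backed off, then only checked by eye after the valve was turned.

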